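# Close a mill jar and tighten its torque-limiting clamp to the first click

## Robot

A 6-joint arm with a two-finger parallel gripper is mounted at the origin on the work surface. World frame = base frame: x ahead of the robot, y to its left, z up, the work surface at z = 0. Lengths are in m, angles in rad, forces in N, time in s.
With the tool pointing down it reaches from about 0.3 to 0.775 m from the base axis. Payload 14.6 kg.
Tool frame: the origin (TCP) lies at the very end of the fingers, on their centre line; the grasp point (between the pads) lies 19 mm behind it; z points along the fingers, y is the line along which they close (so a half turn about z gives the same grasp; the last joint's range is limited). The gripper opens to 94 mm and grips with 3 to 60 N. Pads are 16 mm wide; open, the fingers measure 119 mm over their backs; the gripper's body (75 mm by 177 mm) begins 78 mm behind the grasp point.
Start: joints at [1.228, 0.3, 1.521, -0, 1.321, -0.067], TCP at [0.15, 0.529, 0.205] pointing down, gripper open.
Joint ranges: [-3.03, 3.03], [-0.79, 2.21], [0.23, 2.52], [-1.04, 4.18], [0, 3.07], [-2.55, 2.55]. Speed limits (rad/s): [2.22, 2.22, 2.57, 3.14, 3.14, 3.14].

## Interface

Orientations are given as [roll, pitch, yaw] about the fixed x, y, z axes, in that order (R = Rz(yaw) Ry(pitch) Rx(roll)).
In Python, from station import ctrl gives the robot as it stands.
- The arm moves only by the tool move_arm, never from a script. Its argument "targets" is a list of rows, each a list of 6 numbers: the shift along the tool's x, y, z in units of 1000 mm (1.0 is 1000 mm), then the turn, a rotation vector about the tool's x, y, z in units of 30 degrees (1.0 is 30 degrees). In form: [[tx, ty, tz, ax, ay, az], ...]. A call has exactly 5 rows; each row is the pose to reach, as a shift and turn from the pose commanded when the call began, along the tool's axes at that moment; what a row does not reach only later rows make up. A row lasts 1/12 s, in which the tool goes at most 41.7 mm and 7.16 degrees, less where a joint would pass 70% of its speed; a pose out of reach is approached as far as the arm can. A call with a number of a shift or a turn outside -1 to 1 is refused whole. A call with a gripper value outside its range is refused whole. "fingers" is the opening, from -1 (shut) to 1 (fully open), set as the call begins (left out, the last holds). The fingers move at their own pace and stop on an object; "grip_force" is the grip in N (left out, the last holds). Time passes only in rows, so rows that repeat a pose let the fingers close, or fill a call up. It gives the time, the measured TCP pose, the force and the opening at its end, in the units of the state.
- ctrl.get_obs(): the state, without advancing time (a new reading comes with each control period).
- ctrl.camera(name): name is "scene" or "top" or "wrist"; returns the picture (420x560x3 uint8, red, green, blue); there is no depth.
- ctrl.camera_info(name): a dict with "fx", "fy", "cx", "cy" (pixels), "k1" (the pictures are not rectified: a ray, as slopes to the right and down, at radius r is drawn at 1 + k1 r^2 times it, then the intrinsics apply), "rvec" (rotation vector, rad) and "tvec" (3), from world to camera coordinates, as OpenCV has them. Camera axes: x right, y down, z forward; pixel columns grow to the right and rows downward; lengths in m; the calibration is good to about 2 mm. A picture is of the moment at which its call begins: read the wrist's pose just before it. camera_info takes no time and is no camera call; for the wrist camera it gives the pose at the moment of the call.
- ctrl.hand_in(): hands the job in, once; it reports no verdict.
The state is a dict: "time_s": time; "qpos": joint angles; "joint_vel": joint speeds; "tau": joint torques, N m; "ee_pos": TCP position; "eef_rot": TCP orientation; "force": force on the tool from outside, world axes, zero at the start; "moment": the same for the moment, N m; "grip_width": finger opening in m.
Only numpy, scipy, OpenCV 4.12 (cv2) and the standard library are available. Lean on these libraries where they do the work, as an engineer would, in place of code of your own. Each camera call takes 0.05 s, during which the arm holds its last target. There are 200 camera calls.

## Task

Close the porcelain mill jar that leans in the cradle: lift the lid that fits it (the larger of the two) off the table and set it squarely in the mouth without dropping it, then swing the steel clamp bar all the way across over the lid into its keeper. Tighten the bar's black knob clockwise until its slip clutch clicks once and stop there: a second click is over-tightening. Let go of everything and leave the other things on the table where they are.

Things in the scene. Friction and masses are not known exactly. Their poses are not given: they have to be found in the camera images.
- jar: White porcelain mill jar, 140 mm across, 140 mm high, neck 100 mm across, fixed in a grey cradle. Origin: centre of its underside. z: the jar's axis, out of the mouth, leaning 28 degrees from vertical. x: up the slope, its level heading 0.3 to 0.95 rad to the left of straight ahead of the robot, so the jar leans the opposite way; y: level.
- jar_mouth (a point): Centre of the jar's mouth in the plane of the rim, 140 mm along z from the jar's origin, some 182 mm above the table; axes as the jar's. Mouth 72 mm in diameter, rim 100 mm outside; clear inside to 25 mm below the rim.
- lid: The jar's white porcelain lid, 0.3 to 0.5 kg, loose, plug down on the table. Origin: centre of its underside; z up. From below: plug 66 mm in diameter, 12 mm high, its edge bevelled 3 mm; flange 94 mm across, 14 mm thick; round boss 38 mm across, 28 mm high, to grip it by, its top 54 mm above the origin. The plug has 3 mm of play all round in the mouth.
- lid_seat (a point): Centre of the lid's flange underside, 12 mm above the lid's origin; axes as the lid's. It coincides with jar_mouth when the lid sits squarely (up to 4 mm to the side is the plug's play).
- clamp_bar (a joint): Angle of the clamp bar about its hinge post, rad. 0: fully across the mouth in its keeper, at a stop. It grows, counter-clockwise seen from above along the jar's axis, to 1.95 as the bar swings up the slope; starts at 1.6 to 1.88, closes clockwise. The hinge is parallel to the jar's axis; leaning so, the bar (1.3 kg with its screw and knob) rests open beyond 1.6 and closed at 0.
- bar_pivot (a point): On the hinge post's axis at mid-thickness of the bar: 92 mm along the jar's y from the jar's axis, 63 mm above the rim along the jar's z; axes as the jar's. The post is 20 mm across and ends 28 mm above the bar's underside. Opposite, 92 mm beyond the jar's axis, stands the keeper, a C-shaped steel catch open to the jar's +x, its top 76 mm above the rim.
- bar_pin (a point): On the axis of the clamp bar's upright handle pin, 28 mm above the bar's top: where to push or pinch it. The pin is 146 mm from the hinge, 14 mm thick, ending in an 18 mm head 54 to 68 mm above the bar's underside. The bar is flat steel, 20 mm wide, 14 mm thick (56 to 70 mm above the rim), reaching 188 mm from the hinge along its own -y; z as the jar's.
- screw (a joint): Angle of the clamp screw relative to the bar, rad. 0: home at its stop, the rubber foot bearing on the lid's boss. It starts at -0.95 to -0.65 and grows as the knob is turned clockwise (seen from above along the jar's axis), against about 0.2 N m. Until then the foot clears a seated lid's boss by 0.5 to 0.8 mm. The recoil of a click lets the screw back by up to 0.3, which does no harm.
- knob (a joint): Slip of the knob's clutch: angle of knob relative to screw, rad, clockwise. Near 0 (under 0.06) until the screw is home; then the torque rises to 0.4 N m at 0.1 rad, falls to nothing at the crest at 0.21, and beyond it the clutch snaps forward into its notch at 0.42: the first click. Second crest at 0.63. Let go between 0.25 and 0.58 it settles at about 0.42. Anticlockwise it does not slip.
- knob_grip (a point): Where to take the knob: on its axis, in its upright black bar grip, 22 mm above the round hub (42 mm across), 10 mm below the grip's top. The grip is 56 mm long (own x), 16 mm thick (own y, the way to pinch it), 32 mm high; z as the jar's. It sits on the bar 92 mm from the hinge: on the jar's axis when the bar is closed, this point then 112 mm above the rim.
- lid_small: Bystander: a smaller white porcelain lid, flange 68 mm across, plug 44 mm, boss 30 mm across and 54 mm to its top; it does not fit this jar. Origin: centre of its underside.
- cup: Bystander: plaster-coloured cup, 72 mm across, 75 mm high. Origin: centre of its underside.
- bowl: Bystander: terracotta bowl, 110 mm across, 45 mm high. Origin: centre of its underside.
- jug: Bystander: white plastic jug with a handle, 96 mm across, 125 mm high. Origin: centre of its underside.
- brush: Bystander: flat wooden brush lying on the table. Origin: its underside at mid-length.
- spatula: Bystander: wooden-handled spatula lying on the table. Origin: its underside at mid-length.
- mould_a: Bystander: round plaster mould with two black rubber bands, 124 mm across, 118 mm high. Origin: centre of its underside.
- mould_b: Bystander: round plaster mould with two black rubber bands, 112 mm across, 108 mm high. Origin: centre of its underside.
Mind the look-alikes: they are no part of the job. What is shaped like the lid but green is not meant.

How it is judged:
On the way, in this order (a step that is already met when the one before it is completed fails the run):
1. the lid sits squarely in the jar's mouth, the clamp bar still open (distance between lid_seat and jar_mouth below 0.006 m and angle between the z axis of lid and the z axis of jar, either way round below 0.06 rad and value of joint clamp_bar above 0.8 rad and contact force between the fingers and lid below 0.3 N), for 0.2 s.
2. the clamp bar is all the way across over the seated lid (distance between lid_seat and jar_mouth below 0.006 m and angle between the z axis of lid and the z axis of jar, either way round below 0.06 rad and value of joint clamp_bar below 0.07 rad), for 0.2 s.
3. the screw is home and the clutch has clicked once (all of step 2 and value of joint screw above -0.33 rad and value of joint knob above 0.25 rad), for 0.1 s.
At the end, for the whole second after the job is handed in: The lid is at rest squarely in the mouth (lid_seat within 6 mm of jar_mouth, under 0.06 rad off the jar's axis), the clamp bar fully across (under 0.07 rad), the screw home but for the click's recoil (above -0.33 rad), the clutch in its first notch: one click, no more (0.30 to 0.60 rad) (all of step 2 and value of joint screw above -0.33 rad and value of joint knob between 0.3 and 0.6 rad and linear speed of lid below 0.02 m/s); the robot touches nothing.
It fails at once if the clutch clicks a second time (over-tightened) (value of joint knob above 0.7 rad).
It fails at once if the lid is dropped or thrown (moves faster than 0.6 m/s out of the fingers) (linear speed of lid above 0.6 m/s and contact force between the fingers and lid below 0.3 N).
It fails at once if another thing on the table is moved more than 30 mm (distance of any of lid_small, cup, bowl, jug, brush, spatula, mould_a, mould_b from where it was at the start of the episode above 0.03 m).
It also fails if it takes over 72 s, if anything falls off the work surface, if the arm or the gripper's body presses on something with over 40 N, if the wrist force passes 120 N, or if a joint passes its speed limit or range.

## Working session

There is one attempt and no reset: what is moved stays moved. The work goes in short steps, Python scripts to look and compute and a tool call to move; the robot and the scene stay as the last step left them, time stands still between calls to the robot, and variables do not carry over. Pictures are saved under pics/ and viewed, on a budget of 10 in all, crops included, one or two more only if the job needs it, and the job is handed in when it is done.

Besides the shell and the picture viewer there is one more tool, called after "Request:" by a JSON object that holds its "name" and its "arguments". move_arm: Moves the arm, as the interface text tells. Shifts and turns lie within -1 to 1; 1 stands for 1000 mm of shift or 30 degrees of turn. Its arguments: {"type":"object","properties":{"targets":{"type":"array"},"fingers":{"type":"number"},"grip_force":{"type":"number"}},"required":["targets"]}

```bash
mkdir -p pics; python3 - <<'E'
from station import ctrl
import cv2, numpy as np
o=ctrl.get_obs(); print({k:np.round(v,3) for k,v in o.items()})
for n in ("scene","top"):
    im=ctrl.camera(n); cv2.imwrite(f"pics/{n}0.png",im[:,:,::-1]); 
for n in ("scene","top","wrist"):
    i=ctrl.camera_info(n)
    print(n,{k:np.round(v,4).tolist() for k,v in i.items()}); R=cv2.Rodrigues(np.array(i["rvec"]))[0]; print(-R.T@np.array(i["tvec"]).ravel(),R[2])
E
```

```text
{'time_s': np.float64(0.0), 'qpos': array([ 1.228,  0.3  ,  1.522,  0.   ,  1.321, -0.067]), 'joint_vel': array([ 0.   , -0.002, -0.   ,  0.001,  0.001, -0.002]), 'tau': array([-2.0000e-03, -5.3180e+01, -3.5273e+01,  7.1000e-02,  2.4000e-02,
       -0.0000e+00]), 'ee_pos': array([0.15 , 0.529, 0.205]), 'eef_rot': array([-3.14 , -0.   ,  2.866]), 'force': array([-1.275,  0.37 ,  0.132]), 'moment': array([ 0.014, -0.038,  0.054]), 'grip_width': np.float64(0.094)}
scene {'fx': 381.2387, 'fy': 381.2387, 'cx': 284.7377, 'cy': 205.5248, 'k1': -0.0271, 'rvec': [1.5602, 1.9463, -0.8537], 'tvec': [0.1053, -0.1976, 1.569]}
[1.27811846 0.1801548  0.91969023] [-0.71652962 -0.16187007 -0.67851558]
top {'fx': 400.7552, 'fy': 400.7552, 'cx': 281.2858, 'cy': 206.1598, 'k1': 0.03, 'rvec': [2.1326, -2.1514, 0.1769], 'tvec': [-0.0136, 0.5288, 1.1589]}
[ 0.33944461 -0.00950798  1.2277881 ] [ 0.15753686 -0.00726583 -0.98748638]
wrist {'fx': 375.8674, 'fy': 375.8674, 'cx': 280.8893, 'cy': 205.8656, 'k1': -0.0652, 'rvec': [-2.3436, -1.7729, -0.2169], 'tvec': [-0.5489, -0.0252, 0.389]}
[0.08247061 0.54736621 0.38321772] [ 0.2325543  -0.06633613 -0.97031851]
```

View pics/scene0.png

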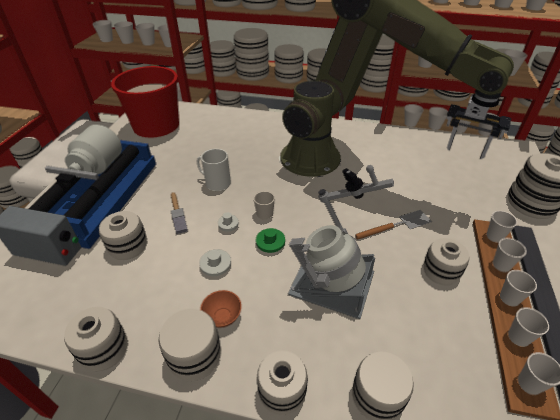

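View pics/top0.png

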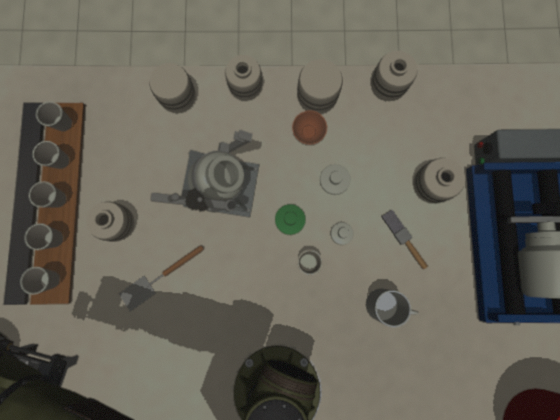

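Scene picture: lid at about (214,263), small lid at (228,221), green decoy at (270,240), jar mouth at about (325,240), knob at (354,182). In the top picture the lid is at (335,180) and the jar at (222,172), with the bar pointing left through the knob at (197,200). I'll zoom in on the jar in both views.

```bash
cat > h.py <<'E'
import numpy as np, cv2
from scipy.spatial.transform import Rotation as Ro
from station import ctrl
def cam(n,i=None):
    i=i or ctrl.camera_info(n); R=cv2.Rodrigues(np.array(i["rvec"],float))[0]; return i,R,np.array(i["tvec"],float).ravel()
def ray(n,uv,i=None):
    i,R,t=cam(n,i); d=(np.array(uv,float)-[i["cx"],i["cy"]])/[i["fx"],i["fy"]]; s=d.copy()
    for _ in range(20): s=d/(1+i["k1"]*(s@s))
    v=R.T@np.r_[s,1]; return -R.T@t, v/np.linalg.norm(v)
def onz(n,uv,z,i=None):
    c,v=ray(n,uv,i); return c+v*(z-c[2])/v[2]
def tri(rays):
    A=sum(np.eye(3)-np.outer(v,v) for c,v in rays); b=sum((np.eye(3)-np.outer(v,v))@c for c,v in rays)
    p=np.linalg.solve(A,b); return p,[round(1000*np.linalg.norm(np.cross(p-c,v)),1) for c,v in rays]
def proj(n,p,i=None):
    i,R,t=cam(n,i); q=R@np.array(p)+t; s=q[:2]/q[2]; return s*(1+i["k1"]*(s@s))*[i["fx"],i["fy"]]+[i["cx"],i["cy"]]
def jarR(h,a=np.radians(28)):
    z=np.array([-np.sin(a)*np.cos(h),-np.sin(a)*np.sin(h),np.cos(a)]); y=np.array([-np.sin(h),np.cos(h),0]); return np.c_[np.cross(y,z),y,z]
def pose():
    o=ctrl.get_obs(); return np.array(o["ee_pos"]),Ro.from_euler("xyz",o["eef_rot"]).as_matrix()
def delta(p,R,p0=None,R0=None):
    if p0 is None: p0,R0=pose()
    return np.round(np.r_[R0.T@(np.array(p)-p0),Ro.from_matrix(R0.T@R).as_rotvec()/np.radians(30)],4)
E
python3 - <<'E'
from h import *
s=cv2.imread("pics/scene0.png"); t=cv2.imread("pics/top0.png")
a=cv2.resize(s[155:315,280:400],None,fx=3.5,fy=3.5,interpolation=cv2.INTER_CUBIC)
b=cv2.resize(t[120:225,145:270],None,fx=3,fy=3,interpolation=cv2.INTER_CUBIC)
c=np.zeros((560,800,3),np.uint8); c[:,:420]=a; c[:315,425:]=b; cv2.imwrite("pics/crop.png",c)
print(onz("top",(335,180),.026),onz("scene",(214,265),.026),onz("top",(341,233),.03),onz("top",(291,219),.03))
print(onz("top",(228,176),.182),onz("scene",(326,240),.182))
E
```

```text
[ 0.61110811 -0.18395585  0.026     ] [ 0.63293968 -0.18086063  0.026     ] [ 0.4476534  -0.19640976  0.03      ] [ 0.49113248 -0.04721524  0.03      ]
[0.58902326 0.124354   0.182     ] [0.60473506 0.1376661  0.182     ]
```

View pics/crop.png

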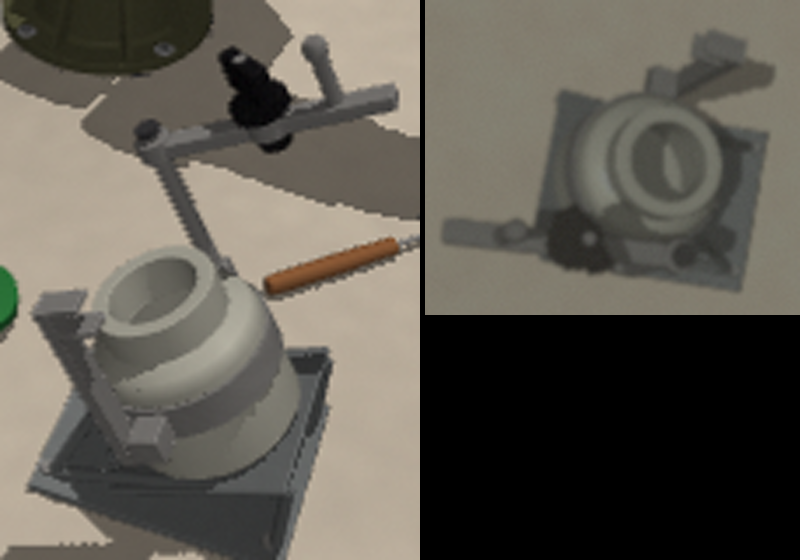

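The crops show the rim centred at scene (323,238) and top (226,173), and the post cap at scene (322,192) and top (243,199). The pin head is at scene (370,168) and top (174,197), and the keeper top is at scene (298,241) and top (243,135).

```bash
python3 - <<'E'
from h import *
from scipy.optimize import least_squares
S=lambda x,y:(280+x/3.5,155+y/3.5); T=lambda x,y:(145+(x-425)/3,120+y/3)
F={"mouth":(S(153,291),T(669,158)),"post":(S(148,130),T(718,238)),"pin":(S(314,46),T(512,230)),"keep":(S(62,302),T(720,45))}
for k,(a,b) in F.items(): print(k,*tri([ray("scene",a),ray("top",b)]))
i={n:ctrl.camera_info(n) for n in("scene","top")}
def pts(x):
    R=jarR(x[2]); m=np.r_[x[0],x[1],.182]; th=x[3]
    return {"mouth":m,"post":m+R@[0,92e-3,84e-3],"pin":m+R@[.146*np.sin(th),.092-.146*np.cos(th),.121],"keep":m+R@[0,-.092,.076]}
def f(x,use=("mouth","post","pin","keep")):
    P=pts(x); return np.concatenate([proj(n,P[k],i[n])-F[k][j] for k in use for j,n in enumerate(("scene","top"))])
r=least_squares(f,[.59,.13,.6,1.7],loss="soft_l1"); print(r.x); print(f(r.x).round(1).reshape(-1,4))
def seg(n,roi):
    im=cv2.imread(f"pics/{n}0.png"); x0,y0,x1,y1=roi; g=im[y0:y1,x0:x1].astype(int); 
    m=((g.max(2)-g.min(2))<40*0+14).astype(np.uint8); c=cv2.findContours(m,0,2)[0]; c=max(c,key=cv2.contourArea); e=cv2.minEnclosingCircle(c); print(n,e, cv2.boundingRect(c)); 
seg("top",(310,155,360,205)); seg("scene",(190,242,240,285))
# lid: boss top and flange
E
```

```text
mouth [0.59842508 0.12996745 0.18053049] [np.float64(0.9), np.float64(0.9)]
post [0.50986011 0.0932631  0.2579086 ] [np.float64(15.3), np.float64(15.3)]
pin [0.50228821 0.21997631 0.3530227 ] [np.float64(1.0), np.float64(1.0)]
keep [0.68090965 0.07743695 0.24536847] [np.float64(0.9), np.float64(0.9)]
[0.59994791 0.12924217 1.39126851 1.70828274]
[[ -0.7   0.   -0.1  -0.6]
 [ -0.4  -0.6 -11.7   4. ]
 [  0.2  -1.3   0.5  -0.4]
 [  0.3  -0.1   0.1  -1.8]]
top ((24.764463424682617, 24.161157608032227), 16.07838249206543) (9, 9, 32, 32)
scene ((23.5, 18.0), 7.632268905639648) (17, 14, 14, 11)
```

The geometry fits well, with the post's top pixel at the other circle, though the heading comes out at 1.39 where the brief says 0.3–0.95. A close wrist view over the jar should settle that.

Request:
{"name": "move_arm", "arguments": {"targets": [[0, 0, -0.04, 0, 0, 0], [0, 0, -0.08, 0, 0, 0], [0, 0, -0.12, 0, 0, 0], [0, 0, -0.16, 0, 0, 0], [0, 0, -0.2, 0, 0, 0]], "fingers": 1}}

```text
time_s: 0.52
ee_pos: [0.1496, 0.5287, 0.4073]
eef_rot: [-3.141, -0.0, 2.866]
force: [0.3, -0.3, 0.8]
grip_width: 0.0941
```

Request:
{"name": "move_arm", "arguments": {"targets": [[-0.035, -0.018, -0.008, 0, 0, 0], [-0.07, -0.036, -0.016, 0, 0, 0], [-0.105, -0.054, -0.024, 0, 0, 0], [-0.14, -0.072, -0.032, 0, 0, 0], [-0.175, -0.09, -0.04, 0, 0, 0]]}}

```text
time_s: 0.93
ee_pos: [0.2945, 0.3934, 0.4457]
eef_rot: [-3.141, -0.0, 2.866]
force: [0.9, 0.8, -0.1]
grip_width: 0.0943
```

Request:
{"name": "move_arm", "arguments": {"targets": [[-0.035, -0.018, 0, 0, 0, 0], [-0.07, -0.036, 0, 0, 0, 0], [-0.105, -0.054, 0, 0, 0, 0], [-0.14, -0.072, 0, 0, 0, 0], [-0.175, -0.09, 0, 0, 0, 0]]}}

```text
time_s: 1.35
ee_pos: [0.4386, 0.259, 0.4453]
eef_rot: [-3.141, -0.0, 2.866]
force: [-0.3, 1.5, -0.8]
grip_width: 0.094
```

Request:
{"name": "move_arm", "arguments": {"targets": [[-0.035, -0.018, 0, 0, 0, 0], [-0.07, -0.036, 0, 0, 0, 0], [-0.105, -0.054, 0, 0, 0, 0], [-0.14, -0.072, 0, 0, 0, 0], [-0.16, -0.08, 0, 0, 0, 0]]}}

```text
time_s: 1.77
ee_pos: [0.5717, 0.137, 0.4443]
eef_rot: [-3.14, -0.001, 2.863]
force: [0.0, 0.9, -0.7]
grip_width: 0.0939
```

```bash
python3 - <<'E'
from h import *
import json
o=ctrl.get_obs(); print(o["time_s"],np.round(o["qpos"],3),o["ee_pos"],o["eef_rot"])
i=ctrl.camera_info("wrist"); im=ctrl.camera("wrist"); cv2.imwrite("pics/w1.png",im[:,:,::-1])
json.dump({k:np.array(v).tolist() for k,v in i.items()},open("w1.json","w"))
x=[.59995,.12924,1.39127,1.7083]; R=jarR(x[2]); m=np.r_[x[0],x[1],.182]
for q in ([0,0,0],[0,.092,.084],[0,-.092,.076],[.146*np.sin(1.708),.092-.146*np.cos(1.708),.124]): print(q,proj("wrist",m+R@np.array(q),i).round(0))
E
```

```text
1.7667 [ 0.173  0.357  0.906 -0.     1.88  -1.12 ] [0.57174721 0.1370197  0.44428817] [-3.14043494e+00 -1.40632895e-03  2.86337614e+00]
[0, 0, 0] [282. 197.]
[0, 0.092, 0.084] [232. 125.]
[0, -0.092, 0.076] [258. 296.]
[np.float64(0.14462794052866385), np.float64(0.1119689463527064), 0.124] [369.  84.]
```

View pics/w1.png

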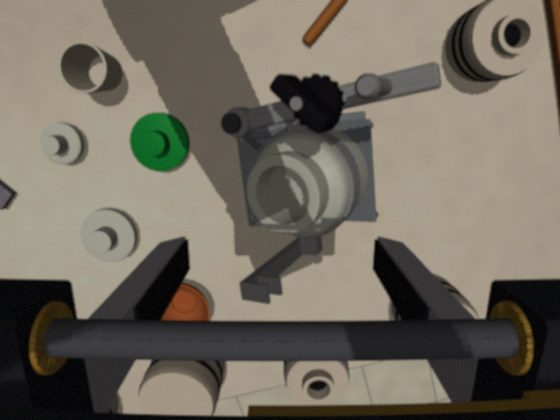

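The wrist view confirms the heading. The post is seen at (235,122) against a predicted (232,125), the keeper at about (258,293), the pin at (369,85) and the mouth at about (284,193). I'll zoom for precise picks.

```bash
python3 - <<'E'
from h import *
w=cv2.imread("pics/w1.png")
a=cv2.resize(w[60:310,215:385],None,fx=2.4,fy=2.4,interpolation=cv2.INTER_CUBIC)
b=cv2.resize(w[200:270,75:145],None,fx=5,fy=5,interpolation=cv2.INTER_CUBIC)
c=np.zeros((600,770,3),np.uint8); c[:,:408]=a; c[:350,412:762]=b
c=np.clip(c.astype(float)*1.3,0,255).astype(np.uint8)
cv2.imwrite("pics/w1c.png",c)
E
```

```text
(no output)
```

View pics/w1c.png

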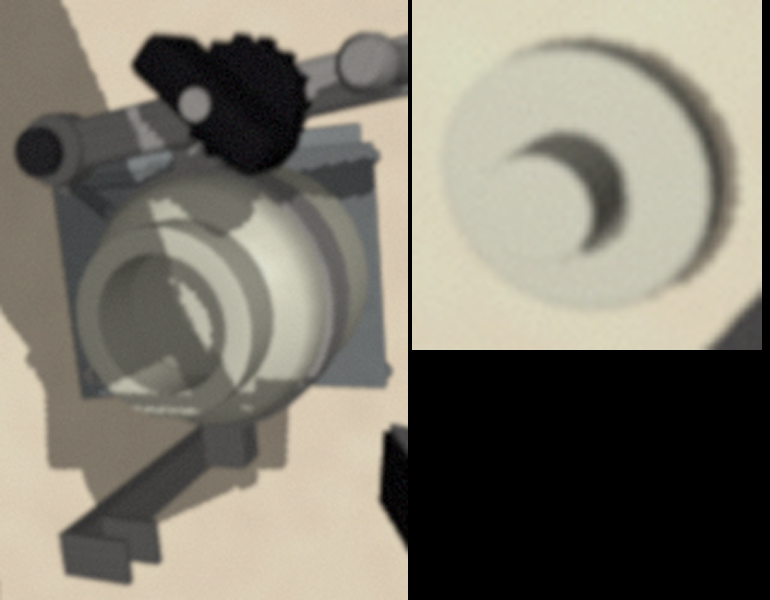

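Wrist crop picks, in full-image pixels: rim centre (283,194), post cap (232,123), pin head (369,85), lid flange centre (108,236), boss top (101,241).

```bash
python3 - <<'E'
from h import *
import json
from scipy.optimize import least_squares
S=lambda x,y:(280+x/3.5,155+y/3.5); T=lambda x,y:(145+(x-425)/3,120+y/3); W=lambda x,y:(215+x/2.4,60+y/2.4)
F={"mouth":(S(153,291),T(669,158),W(164,321)),"post":(S(148,130),T(685,256),W(40,152)),"pin":(S(314,43),T(512,230),W(370,61))}
i={n:ctrl.camera_info(n) for n in("scene","top")}; i["wrist"]=json.load(open("w1.json"))
N=("scene","top","wrist")
for k,v in F.items(): print(k,*tri([ray(n,u,i[n]) for n,u in zip(N,v)]))
def pts(x):
    R=jarR(x[2]); m=np.r_[x[0],x[1],.182]; th=x[3]
    return {"mouth":m,"post":m+R@[0,92e-3,84e-3],"pin":m+R@[.146*np.sin(th),.092-.146*np.cos(th),.122]}
def f(x):
    P=pts(x); o=[]
    for k in F:
        for n,u in zip(N,F[k]):
            c,v=ray(n,u,i[n]); d=P[k]-c; o.append(1000*(d-v*(d@v)))
    return np.concatenate(o)
r=least_squares(f,[.6,.13,1.39,1.7],loss="soft_l1"); print(r.x.round(4)); print(np.linalg.norm(f(r.x).reshape(-1,3),axis=1).round(1).reshape(3,3))
l=onz("wrist",(108.2,235.6),.026,i["wrist"]); b=onz("wrist",(100.6,241.4),.054,i["wrist"]); t=onz("top",(334.6,179.2),.026); print("lid",l,b,t,"scene",onz("scene",(214,264),.026))
E
```

```text
mouth [0.59765192 0.13067084 0.17953202] [np.float64(0.3), np.float64(1.8), np.float64(1.7)]
post [0.4994406  0.10667072 0.25123528] [np.float64(1.1), np.float64(1.5), np.float64(1.4)]
pin [0.50249462 0.21921663 0.35542745] [np.float64(0.6), np.float64(1.4), np.float64(0.9)]
[0.598  0.1307 1.4032 1.6831]
[[1.2 1.8 2.3]
 [2.5 3.8 0.3]
 [1.7 2.  0.6]]
lid [ 0.61655151 -0.18100436  0.026     ] [ 0.61708995 -0.18130688  0.054     ] [ 0.61363065 -0.18280306  0.026     ] scene [ 0.62939342 -0.18217412  0.026     ]
```

```bash
cat >> h.py <<'E'
M=np.array([.598,.1307,.181]); H=1.403; J=jarR(H)
def wrist(R,q1,q23):
    A=(Ro.from_euler("z",q1)*Ro.from_euler("y",q23)).as_matrix().T@R
    out=[]
    a,b,c=Ro.from_matrix(A).as_euler("ZYZ")
    for a,b,c in((a,b,c),(a+np.pi,-b,c+np.pi)):
        if b<0: continue
        for q4 in(a,a+2*np.pi,a-2*np.pi):
            for q6 in(c-np.pi/2+2*np.pi*k for k in(-2,-1,0,1,2)):
                if -1.04<q4<4.18 and abs(q6)<2.55: out.append(np.round([q4,b,q6],2))
    return out
def toolR(yax):  # tool z = -jar z, tool y = given jar-frame angle (from jar x toward jar y)
    y=J@[np.cos(yax),np.sin(yax),0]; z=-J[:,2]; return np.c_[np.cross(y,z),y,z]
E
python3 - <<'E'
from h import *
p,R=pose(); o=ctrl.get_obs(); q=o["qpos"]; print(wrist(R,q[0],q[1]+q[2]))
for q1,q23 in((-.1,1.3),(.1,1.6)):
  for d in range(-180,180,30): print(q1,q23,d,wrist(toolR(np.radians(d)),q1,q23))
E
```

```text
[array([-0.  ,  1.88, -1.12])]
-0.1 1.3 -180 [array([0.5 , 1.78, 1.76])]
-0.1 1.3 -150 [array([0.5 , 1.78, 1.24])]
-0.1 1.3 -120 [array([0.5 , 1.78, 0.71])]
-0.1 1.3 -90 [array([0.5 , 1.78, 0.19])]
-0.1 1.3 -60 [array([ 0.5 ,  1.78, -0.34])]
-0.1 1.3 -30 [array([ 0.5 ,  1.78, -0.86])]
-0.1 1.3 0 [array([ 0.5 ,  1.78, -1.38])]
-0.1 1.3 30 [array([ 0.5 ,  1.78, -1.91])]
-0.1 1.3 60 [array([ 0.5 ,  1.78, -2.43])]
-0.1 1.3 90 []
-0.1 1.3 120 []
-0.1 1.3 150 [array([0.5 , 1.78, 2.28])]
0.1 1.6 -180 [array([0.48, 1.42, 1.8 ])]
0.1 1.6 -150 [array([0.48, 1.42, 1.27])]
0.1 1.6 -120 [array([0.48, 1.42, 0.75])]
0.1 1.6 -90 [array([0.48, 1.42, 0.22])]
0.1 1.6 -60 [array([ 0.48,  1.42, -0.3 ])]
0.1 1.6 -30 [array([ 0.48,  1.42, -0.82])]
0.1 1.6 0 [array([ 0.48,  1.42, -1.35])]
0.1 1.6 30 [array([ 0.48,  1.42, -1.87])]
0.1 1.6 60 [array([ 0.48,  1.42, -2.39])]
0.1 1.6 90 []
0.1 1.6 120 []
0.1 1.6 150 [array([0.48, 1.42, 2.32])]
```

Request:
{"name": "move_arm", "arguments": {"targets": [[-0.015, -0.034, 0, 0, 0, 0], [-0.03, -0.068, 0, 0, 0, 0], [-0.045, -0.102, 0, 0, 0, 0], [-0.06, -0.136, 0, 0, 0, 0], [-0.075, -0.17, 0.01, 0, 0, 0]]}}

```text
time_s: 2.23
ee_pos: [0.5956, -0.0455, 0.4367]
eef_rot: [3.141, 0.002, 2.866]
force: [1.2, 0.6, 0.2]
grip_width: 0.0938
```

Request:
{"name": "move_arm", "arguments": {"targets": [[-0.014, -0.031, 0.02, 0, 0, 0], [-0.028, -0.062, 0.04, 0, 0, 0], [-0.042, -0.093, 0.06, 0, 0, 0], [-0.055, -0.124, 0.08, 0, 0, 0], [-0.055, -0.124, 0.12, 0, 0, 0]]}}

```text
time_s: 2.65
ee_pos: [0.615, -0.1835, 0.3163]
eef_rot: [-3.14, 0.004, 2.861]
force: [1.6, -1.7, -0.7]
grip_width: 0.0941
```

Request:
{"name": "move_arm", "arguments": {"targets": [[0, 0, 0.04, 0, 0, 0], [0, 0, 0.08, 0, 0, 0], [0, 0, 0.12, 0, 0, 0], [0, 0, 0.16, 0, 0, 0], [0, 0, 0.16, 0, 0, 0]]}}

```text
time_s: 3.07
ee_pos: [0.6115, -0.1769, 0.147]
eef_rot: [3.141, -0.013, 2.866]
force: [0.3, 0.3, -0.9]
grip_width: 0.0937
```

```bash
python3 - <<'E'
from h import *
p,R=pose(); print(p,ctrl.get_obs()["eef_rot"])
i=ctrl.camera_info("wrist"); im=ctrl.camera("wrist"); g=im.astype(int)
cv2.imwrite("pics/w2.png",im[:,:,::-1])
print("pred flange",proj("wrist",[.6165,-.1813,.026],i),"boss",proj("wrist",[.6165,-.1813,.054],i),"tip",proj("wrist",p,i))
print(delta([.6165,-.1813,.029],R))
E
```

```text
[ 0.61149095 -0.17694795  0.14703423] [ 3.14078121 -0.01259519  2.86573497]
pred flange [278.13557788 208.95913381] boss [277.9170464  217.83574596] tip [282.30288482 254.31184897]
[-5.200e-03 -2.800e-03  1.231e-01 -7.000e-04  1.000e-02  1.000e-04]
```

View pics/w2.png

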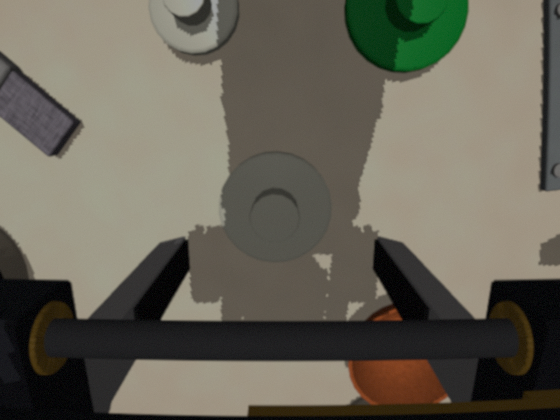

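Flange at about (275,206) and boss top at (274,215), between the fingers and about 3 px off prediction.

```bash
python3 - <<'E'
from h import *
p,R=pose(); o=ctrl.get_obs(); print(p,o["eef_rot"],np.abs(o["joint_vel"]).max())
a=onz("wrist",(275.3,206),.026);b=onz("wrist",(274.3,215),.054);print(a,b)
Rd=Ro.from_euler("xyz",[np.pi,0,2.866]).as_matrix(); t=(a+b)/2; t[2]=.03; print(delta(t,Rd))
E
```

```text
[ 0.61310712 -0.1774909   0.15210788] [ 3.14112212 -0.00737129  2.865809  ] 0.10842475024987712
[ 0.61683844 -0.18402077  0.026     ] [ 0.61700862 -0.18446878  0.054     ]
[-0.0064 -0.0055  0.1221  0.0009 -0.0141 -0.0004]
```

Request:
{"name": "move_arm", "arguments": {"targets": [[-0.0035, -0.0053, 0.02, 0, 0, 0], [-0.0035, -0.0053, 0.04, 0, 0, 0], [-0.0035, -0.0053, 0.06, 0, 0, 0], [-0.0035, -0.0053, 0.08, 0, 0, 0], [-0.0035, -0.0053, 0.09, 0, 0, 0]]}}

```text
time_s: 3.53
ee_pos: [0.6173, -0.1844, 0.0663]
eef_rot: [-3.141, 0.001, 2.866]
force: [0.1, 0.4, -0.1]
grip_width: 0.0939
```

Request:
{"name": "move_arm", "arguments": {"targets": [[0, 0, 0.01, 0, 0, 0], [0, 0, 0.02, 0, 0, 0], [0, 0, 0.03, 0, 0, 0], [0, 0, 0.035, 0, 0, 0], [0, 0, 0.035, 0, 0, 0]]}}

```text
time_s: 3.95
ee_pos: [0.6163, -0.1841, 0.0296]
eef_rot: [3.142, -0.001, 2.866]
force: [-0.1, -0.1, 0.2]
grip_width: 0.0938
```

Request:
{"name": "move_arm", "arguments": {"targets": [[0, 0, 0, 0, 0, 0], [0, 0, 0, 0, 0, 0], [0, 0, 0, 0, 0, 0], [0, 0, 0, 0, 0, 0], [0, 0, 0, 0, 0, 0]]}}

```text
time_s: 4.37
ee_pos: [0.6168, -0.1842, 0.0308]
eef_rot: [-3.142, 0.0, 2.866]
force: [0.4, 0.1, 1.0]
grip_width: 0.0941
```

Spot on. Grip the boss and lift.

Request:
{"name": "move_arm", "arguments": {"targets": [[0, 0, 0, 0, 0, 0], [0, 0, 0, 0, 0, 0], [0, 0, 0, 0, 0, 0], [0, 0, 0, 0, 0, 0], [0, 0, 0, 0, 0, 0]], "fingers": -1, "grip_force": 40}}

```text
time_s: 4.78
ee_pos: [0.6167, -0.1842, 0.0305]
eef_rot: [-3.142, 0.0, 2.866]
force: [0.1, -0.2, -0.9]
grip_width: 0.0641
```

Request:
{"name": "move_arm", "arguments": {"targets": [[0, 0, 0, 0, 0, 0], [0, 0, 0, 0, 0, 0], [0, 0, 0, 0, 0, 0], [0, 0, 0, 0, 0, 0], [0, 0, 0, 0, 0, 0]]}}

```text
time_s: 5.2
ee_pos: [0.6167, -0.1841, 0.0305]
eef_rot: [3.142, 0.0, 2.866]
force: [0.6, 0.4, 0.8]
grip_width: 0.0372
```

```bash
python3 - <<'E'
from h import *
o=ctrl.get_obs(); print(o["grip_width"],o["force"],o["ee_pos"],o["qpos"])
p=np.array([.6167,-.1842,.030]); R=Ro.from_euler("xyz",[np.pi,0,2.866]).as_matrix()
T=toolR(0)
# after a lift of 0.27, deltas to pre-insert (120, 40, 6 mm above seat)
p1=p+[0,0,.27]
for k in(.12,.04,0): print(k,(M+J[:,2]*(.018+k)).round(4),delta(M+J[:,2]*(.018+k),T,p1,R))
E
```

```text
0.037200049510570134 [0.61570179 0.40153375 0.76432966] [ 0.61668735 -0.18414775  0.03048544] [-3.47109046e-01  6.84620906e-01  1.38150257e+00  8.37323454e-05
  1.07539349e+00 -1.64213904e+00]
0.12 [0.5872 0.0668 0.3028] [ 0.0967  0.2335 -0.0028 -0.9324  0.0503 -0.2018]
0.04 [0.5935 0.1039 0.2322] [ 0.1008  0.2709  0.0678 -0.9324  0.0503 -0.2018]
0 [0.5966 0.1224 0.1969] [ 0.1028  0.2895  0.1031 -0.9324  0.0503 -0.2018]
```

Request:
{"name": "move_arm", "arguments": {"targets": [[0, 0, -0.02, 0, 0, 0], [0, 0, -0.05, 0, 0, 0], [0, 0, -0.08, 0, 0, 0], [0, 0, -0.11, 0, 0, 0], [0, 0, -0.14, 0, 0, 0]]}}

```text
time_s: 5.62
ee_pos: [0.6161, -0.184, 0.1712]
eef_rot: [3.142, -0.001, 2.866]
force: [0.2, 0.1, -4.5]
grip_width: 0.0373
```

Request:
{"name": "move_arm", "arguments": {"targets": [[0, 0, -0.03, 0, 0, 0], [0, 0, -0.06, 0, 0, 0], [0, 0, -0.09, 0, 0, 0], [0, 0, -0.12, 0, 0, 0], [0, 0, -0.13, 0, 0, 0]]}}

```text
time_s: 6.03
ee_pos: [0.6171, -0.1844, 0.3048]
eef_rot: [-3.141, 0.005, 2.866]
force: [-0.3, 0.2, -2.6]
grip_width: 0.0375
```

Request:
{"name": "move_arm", "arguments": {"targets": [[0.01, 0.02, -0.005, -0.1, 0.005, -0.02], [0.02, 0.045, -0.01, -0.2, 0.01, -0.04], [0.03, 0.07, -0.015, -0.3, 0.015, -0.06], [0.04, 0.095, -0.02, -0.4, 0.02, -0.08], [0.05, 0.12, -0.02, -0.5, 0.025, -0.1]]}}

```text
time_s: 6.45
ee_pos: [0.601, -0.054, 0.3199]
eef_rot: [2.877, -0.007, 2.919]
force: [-0.2, -0.4, -4.8]
grip_width: 0.0373
```

```bash
python3 - <<'E'
from h import *
o=ctrl.get_obs(); print(o["time_s"],o["grip_width"],o["force"],o["ee_pos"],o["qpos"].round(2))
R=Ro.from_euler("xyz",[np.pi,0,2.866]).as_matrix(); p=np.array([.6167,-.1842,.030+.27])
pc=p+R@[.05,.12,-.02]; Rc=R@Ro.from_rotvec(np.radians(30)*np.array([-.5,.025,-.1])).as_matrix()
print(pc,Ro.from_matrix(Rc).as_euler("xyz"),o["eef_rot"]); print(delta(M+J[:,2]*(.0185+.12),toolR(0),pc,Rc))
E
```

```text
6.45 0.037305523371476426 [-0.20628023 -0.40362759 -4.82346099] [ 0.60100326 -0.05401023  0.3199281 ] [-0.27  0.36  1.2   0.26  1.6  -1.61]
[ 0.60124087 -0.05512244  0.32      ] [ 2.87956622 -0.0061215   2.91946834] [ 2.87723461 -0.00681972  2.91926839]
[ 0.0405  0.1073  0.0463 -0.4325  0.0272 -0.101 ]
```

Request:
{"name": "move_arm", "arguments": {"targets": [[0.008, 0.021, 0.009, -0.09, 0.005, -0.02], [0.016, 0.042, 0.018, -0.18, 0.01, -0.04], [0.024, 0.063, 0.027, -0.27, 0.015, -0.06], [0.032, 0.085, 0.036, -0.36, 0.02, -0.08], [0.0405, 0.1073, 0.0463, -0.4325, 0.0272, -0.101]]}}

```text
time_s: 6.87
ee_pos: [0.5866, 0.0674, 0.302]
eef_rot: [2.651, -0.002, 2.973]
force: [0.5, -0.3, -4.1]
grip_width: 0.0374
```

Request:
{"name": "move_arm", "arguments": {"targets": [[0, 0, 0.02, 0, 0, 0], [0, 0, 0.04, 0, 0, 0], [0, 0, 0.06, 0, 0, 0], [0, 0, 0.06, 0, 0, 0], [0, 0, 0.06, 0, 0, 0]]}}

```text
time_s: 7.28
ee_pos: [0.5913, 0.0945, 0.2494]
eef_rot: [2.654, -0.003, 2.974]
force: [1.1, 0.1, -3.2]
grip_width: 0.0374
```

```bash
python3 - <<'E'
from h import *
import json
o=ctrl.get_obs(); p,R=pose(); print(o["time_s"],o["grip_width"],o["force"],p,o["eef_rot"],o["qpos"].round(2)); print(delta(M+J[:,2]*(.0185+.06),toolR(0)))
i=ctrl.camera_info("wrist"); w=ctrl.camera("wrist")[:,:,::-1]; s=ctrl.camera("scene")[:,:,::-1]; t=ctrl.camera("top")[:,:,::-1]
for n,im in(("w3",w),("s3",s),("t3",t)): cv2.imwrite(f"pics/{n}.png",im)
json.dump({k:np.array(v).tolist() for k,v in i.items()},open("w3.json","w"))
u=proj("scene",M).astype(int); v=proj("top",M).astype(int); print(u,v)
c=np.zeros((600,800,3),np.uint8); c[:,:400]=cv2.resize(s[u[1]-75:u[1]+75,u[0]-50:u[0]+50],(400,600),interpolation=2); c[:300,400:]=cv2.resize(w,(400,300)); c[300:,400:]=cv2.resize(t[v[1]-45:v[1]+45,v[0]-60:v[0]+60],(400,300),interpolation=2)
cv2.imwrite("pics/c3.png",c)
E
```

```text
7.2833 0.037382604216267094 [ 1.05450585  0.14324783 -3.23285191] [0.5912591  0.09446315 0.24941929] [ 2.65351200e+00 -2.96463688e-03  2.97400147e+00] [-0.12  0.34  1.44  0.5   1.37 -1.62]
[-0.0006  0.0004 -0.0008 -0.0012 -0.0052 -0.0023]
[323 237] [225 172]
```

View pics/c3.png

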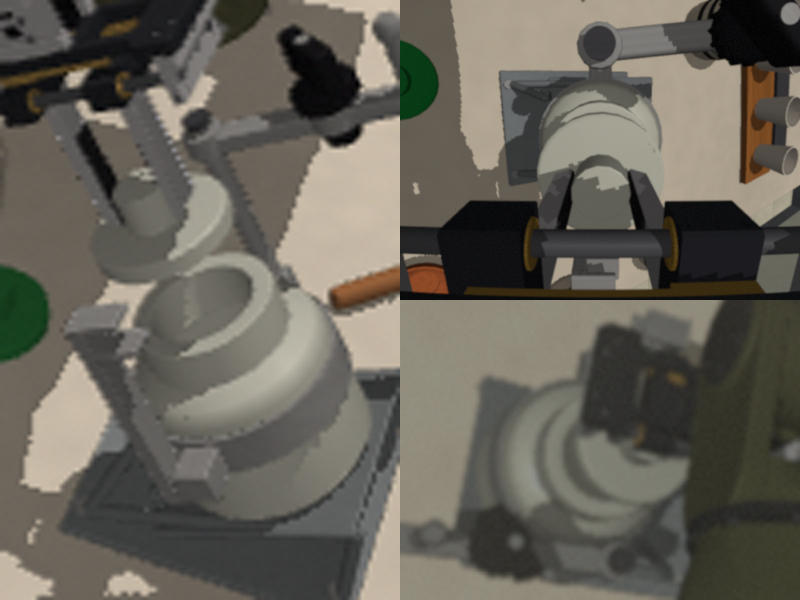

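Scene crop: the lid hangs over the mouth, flange spanning 92–232 across and 172–282 down, rim spanning 137–281 across with its top at 253. I'll compare those outlines with the prediction.

```bash
python3 - <<'E'
from h import *
import json
a=np.linspace(0,2*np.pi,361); C=np.c_[np.cos(a),np.sin(a),0*a]
p,R=pose(); seat=p+R@[0,0,.0185]; print("seat err jar frame",J.T@(seat-M)*1000)
o=np.array([273,162])
def ext(n,P,i,o,s):
    u=(np.array([proj(n,q,i) for q in P])-o)*s; return np.r_[u.min(0),u.max(0)].round(0)
i=ctrl.camera_info("scene")
print("scene rim",ext("scene",M+.05*C@J.T,i,o,4),"hole",ext("scene",M+.036*C@J.T,i,o,4))
Pf=np.vstack([seat+(.047*C+[0,0,z])@R.T*1 for z in(0,-.014)])
print("flange",ext("scene",Pf,i,o,4))
s=cv2.imread("pics/s3.png"); w=cv2.imread("pics/w3.png")
c=np.zeros((600,800,3),np.uint8); c[:,:400]=cv2.resize(s[200:260,295:335],(400,600),interpolation=2)
iw=json.load(open("w3.json"))
c[:,400:]=cv2.resize(w[150:330,220:340],(400,600),interpolation=2)
for n,i_,o,s_,dx in(("scene",i,(295,200),10,0),("wrist",iw,(220,150),3.333,400)):
  for P,col in((M+.05*C@J.T,(0,0,255)),(M+.036*C@J.T,(0,255,255)),(Pf[:361],(255,0,0)),(Pf[361:],(0,255,0))):
    for q in P:
        u=((proj(n,q,i_)-o)*s_).astype(int)
        if 0<=u[0]<400 and 0<=u[1]<600: c[u[1],u[0]+dx]=col
cv2.imwrite("pics/c4.png",c)
E
```

```text
seat err jar frame [ 0.2005163  -0.40748581 61.49749919]
scene rim [133. 253. 275. 358.] hole [152. 267. 254. 343.]
flange [ 89. 169. 234. 284.]
```

View pics/c4.png

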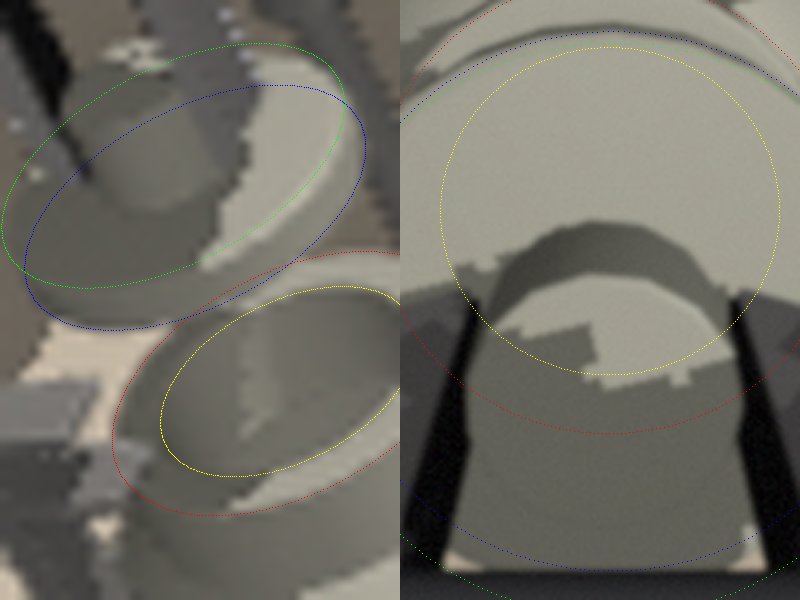

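The lid's predicted outline sits exactly on the image, but the rim outline looks slightly left of the real rim in the scene view. I'll measure that numerically.

```bash
python3 - <<'E'
from h import *
g=cv2.cvtColor(cv2.imread("pics/scene0.png"),6); g3=cv2.cvtColor(cv2.imread("pics/s3.png"),6); t=cv2.cvtColor(cv2.imread("pics/top0.png"),6)
a=np.linspace(0,2*np.pi,361); C=np.c_[np.cos(a),np.sin(a),0*a]
for n in("scene","top"):
    u=np.array([proj(n,q) for q in M+.036*C@J.T]); print(n,"hole x",u.min(0).round(1),u.max(0).round(1)); u=np.array([proj(n,q) for q in M+.05*C@J.T]); print("rim",u.min(0).round(1),u.max(0).round(1))
print("scene0 x301..350")
for y in(230,234,238,242): print(y,g[y,301:350].tolist())
print("s3")
for y in(238,242): print(y,g3[y,301:350].tolist())
print("top x203..250")
for y in(168,172,176): print(y,t[y,203:250].tolist())
print("top cols y 150..200"); 
for x in(222,226,230): print(x,t[150:200,x].tolist())
E
```

```text
scene hole x [311.1 228.7] [336.6 247.7]
rim [306.2 225.2] [341.7 251.6]
top hole x [212.7 159.5] [238.3 186.2]
rim [207.6 154.3] [243.1 191.4]
scene0 x301..350
230 [171, 171, 171, 171, 172, 172, 172, 172, 173, 172, 173, 173, 173, 171, 163, 150, 149, 149, 150, 148, 120, 103, 100, 98, 98, 97, 95, 94, 89, 88, 85, 81, 76, 95, 139, 148, 149, 150, 150, 149, 102, 93, 108, 120, 99, 126, 166, 172, 173]
234 [171, 171, 172, 171, 172, 172, 172, 172, 172, 159, 149, 148, 149, 155, 131, 121, 119, 117, 115, 112, 110, 103, 101, 100, 98, 98, 97, 96, 93, 92, 89, 87, 84, 79, 74, 115, 143, 149, 150, 156, 126, 111, 83, 76, 140, 150, 151, 149, 170]
238 [111, 112, 122, 122, 163, 174, 159, 148, 149, 149, 154, 132, 125, 125, 124, 123, 122, 120, 118, 116, 113, 110, 103, 101, 99, 100, 99, 98, 95, 95, 98, 98, 98, 100, 139, 148, 150, 153, 135, 125, 124, 121, 119, 134, 157, 161, 159, 160, 160]
242 [119, 98, 137, 168, 172, 152, 147, 148, 149, 146, 125, 121, 122, 124, 124, 124, 122, 121, 120, 123, 101, 99, 100, 103, 102, 101, 101, 101, 100, 99, 130, 145, 148, 151, 155, 134, 125, 124, 125, 125, 125, 124, 122, 121, 1
[... 1127 characters left out ...]
, 60, 59, 60, 58, 60]
top cols y 150..200
222 [87, 82, 85, 92, 98, 104, 109, 113, 113, 112, 96, 73, 61, 64, 70, 75, 77, 77, 75, 76, 76, 76, 75, 76, 75, 75, 76, 76, 75, 76, 75, 75, 75, 75, 77, 82, 95, 110, 114, 112, 110, 95, 79, 90, 106, 107, 99, 81, 72, 69]
226 [88, 88, 80, 82, 86, 96, 109, 112, 114, 109, 93, 72, 67, 70, 73, 80, 81, 88, 98, 106, 110, 113, 113, 113, 113, 114, 114, 114, 111, 110, 102, 93, 87, 77, 76, 75, 79, 94, 109, 113, 111, 104, 92, 93, 103, 104, 102, 91, 75, 65]
230 [61, 63, 73, 78, 81, 85, 100, 111, 113, 114, 108, 95, 79, 78, 77, 80, 82, 85, 86, 85, 88, 88, 86, 88, 88, 90, 93, 95, 97, 99, 97, 98, 96, 94, 81, 75, 86, 104, 112, 112, 112, 103, 97, 98, 99, 97, 93, 82, 68, 68]
```

```bash
python3 - <<'E'
from h import *
a=np.linspace(0,2*np.pi,3601); C=np.c_[np.cos(a),np.sin(a),0*a]
def cross(r,off,y):
    u=np.array([proj("scene",q) for q in (M+J@np.array(off)+r*C@J.T)]); k=np.where(np.diff(np.sign(u[:,1]-y)))[0]; return np.sort(u[k,0]).round(1)
for y,m in((238,"306.6 311.8 334.7 338.5"),(242,"305.8 310.6 330.8 335.5"),(234,"310.2 314.6 335.6 341")):
    for off in([0,0,0],[.003,0,0],[0,.003,0],[0,0,.003]): print(y,off,cross(.05,off,y),cross(.036,off,y))
    print("  meas",m)
E
```

```text
Traceback (most recent call last):
  File "h.py", line 16, in proj
    i,R,t=cam(n,i); q=R@np.array(p)+t; s=q[:2]/q[2]; return s*(1+i["k1"]*(s@s))*[i["fx"],i["fy"]]+[i["cx"],i["cy"]]
          ~~~^^^^^
  File "h.py", line 5, in cam
    i=i or ctrl.camera_info(n); R=cv2.Rodrigues(np.array(i["rvec"],float))[0]; return i,R,np.array(i["tvec"],float).ravel()
           ~~~~~~~~~~~~~~~~^^^
ValueError: time passes only in moves, steps and waits
```

```bash
python3 - <<'E'
from h import *
I=ctrl.camera_info("scene")
a=np.linspace(0,2*np.pi,1801); C=np.c_[np.cos(a),np.sin(a),0*a]
def cross(r,off,y):
    u=np.array([proj("scene",q,I) for q in (M+J@np.array(off)+r*C@J.T)]); k=np.where(np.diff(np.sign(u[:,1]-y)))[0]; return np.sort(u[k,0]).round(1)
for y,m in((238,"306.6 311.8 334.7 338.5"),(242,"305.8 310.6 330.8 335.5"),(234,"310.2 314.6 335.6 341")):
    for off in([0,0,0],[.003,0,0],[0,.003,0],[0,0,.003]): print(y,off,cross(.05,off,y),cross(.036,off,y))
    print("  meas",m)
E
```

```text
238 [0, 0, 0] [308.2 340.2] [312.4 335.4]
238 [0.003, 0, 0] [309.1 341.2] [313.3 336.4]
238 [0, 0.003, 0] [308.1 340. ] [312.4 335.3]
238 [0, 0, 0.003] [307.2 339.2] [311.5 334.5]
  meas 306.6 311.8 334.7 338.5
242 [0, 0, 0] [306.5 337.2] [311.1 332.2]
242 [0.003, 0, 0] [307.4 338.2] [312.  333.1]
242 [0, 0.003, 0] [306.7 336.8] [311.5 331.5]
242 [0, 0, 0.003] [305.9 336. ] [310.6 330.7]
  meas 305.8 310.6 330.8 335.5
234 [0, 0, 0] [311.4 341.6] [315.9 336.6]
234 [0.003, 0, 0] [312.2 342.6] [316.7 337.6]
234 [0, 0.003, 0] [311.  341.8] [315.4 336.9]
234 [0, 0, 0.003] [310.1 341. ] [314.6 336.1]
  meas 310.2 314.6 335.6 341
```

The row edges put the rim within about 1 mm sideways and perhaps 2 mm higher along the axis, inside the play. Insert gently while watching the force.

Request:
{"name": "move_arm", "arguments": {"targets": [[0, 0, 0.015, 0, 0, 0], [0, 0, 0.03, 0, 0, 0], [0, 0, 0.042, 0, 0, 0], [0, 0, 0.042, 0, 0, 0], [0, 0, 0.042, 0, 0, 0]]}}

```text
time_s: 7.85
ee_pos: [0.5952, 0.1137, 0.214]
eef_rot: [2.653, -0.0, 2.974]
force: [-0.7, -0.3, -3.5]
grip_width: 0.0376
```

Request:
{"name": "move_arm", "arguments": {"targets": [[0, 0, 0.002, 0, 0, 0], [0, 0, 0.004, 0, 0, 0], [0, 0, 0.006, 0, 0, 0], [0, 0, 0.008, 0, 0, 0], [0, 0, 0.008, 0, 0, 0]]}}

```text
time_s: 8.27
ee_pos: [0.5957, 0.1176, 0.2064]
eef_rot: [2.653, -0.0, 2.974]
force: [-0.0, -0.6, -4.1]
grip_width: 0.0374
```

```bash
python3 - <<'E'
from h import *
o=ctrl.get_obs(); p,R=pose(); print(o["grip_width"],"F jar",J.T@o["force"],o["moment"],"seat err",J.T@(p+R@[0,0,.0185]-M)*1000)
E
```

```text
0.0373833020521743 F jar [-2.43316692 -0.07539339 -3.40147951] [-0.62561242  0.16164269  0.01554786] seat err [ 0.18416573  0.1090939  10.17003589]
```

Request:
{"name": "move_arm", "arguments": {"targets": [[0, 0, 0.001, 0, 0, 0], [0, 0, 0.002, 0, 0, 0], [0, 0, 0.003, 0, 0, 0], [0, 0, 0.004, 0, 0, 0], [0, 0, 0.004, 0, 0, 0]]}}

```text
time_s: 8.68
ee_pos: [0.596, 0.1195, 0.2029]
eef_rot: [2.653, -0.0, 2.974]
force: [-0.4, 0.4, -3.6]
grip_width: 0.0376
```

Request:
{"name": "move_arm", "arguments": {"targets": [[0, 0, 0.001, 0, 0, 0], [0, 0, 0.002, 0, 0, 0], [0, 0, 0.003, 0, 0, 0], [0, 0, 0.003, 0, 0, 0], [0, 0, 0.003, 0, 0, 0]]}}

```text
time_s: 9.1
ee_pos: [0.5963, 0.1208, 0.2004]
eef_rot: [2.653, -0.0, 2.974]
force: [0.1, -0.5, -4.4]
grip_width: 0.0374
```

```bash
python3 - <<'E'
from h import *
o=ctrl.get_obs(); p,R=pose(); print(o["grip_width"],"F jar",J.T@o["force"],o["moment"],"seat err",J.T@(p+R@[0,0,.0185]-M)*1000)
E
```

```text
0.03743053577661126 F jar [-2.4491705  -0.13739065 -3.68164418] [-0.65592302  0.09233148 -0.04653443] seat err [0.25277925 0.0566755  3.3393555 ]
```

Request:
{"name": "move_arm", "arguments": {"targets": [[0, 0, 0.0005, 0, 0, 0], [0, 0, 0.001, 0, 0, 0], [0, 0, 0.0015, 0, 0, 0], [0, 0, 0.0015, 0, 0, 0], [0, 0, 0.0015, 0, 0, 0]]}}

```text
time_s: 9.52
ee_pos: [0.5964, 0.1215, 0.1991]
eef_rot: [2.653, -0.0, 2.974]
force: [-0.8, -0.7, -4.3]
grip_width: 0.0375
```

Request:
{"name": "move_arm", "arguments": {"targets": [[0, 0, 0.0005, 0, 0, 0], [0, 0, 0.001, 0, 0, 0], [0, 0, 0.0015, 0, 0, 0], [0, 0, 0.0015, 0, 0, 0], [0, 0, 0.0015, 0, 0, 0]]}}

```text
time_s: 9.93
ee_pos: [0.5966, 0.1218, 0.1984]
eef_rot: [2.653, 0.001, 2.974]
force: [-3.4, -4.6, 2.4]
grip_width: 0.0372
```

```bash
python3 - <<'E'
from h import *
o=ctrl.get_obs(); p,R=pose(); print(o["grip_width"],"F jar",J.T@o["force"],o["moment"],"seat err",J.T@(p+R@[0,0,.0185]-M)*1000)
E
```

```text
0.03724588672108624 F jar [-3.36023303  2.61254185  4.45355122] [-0.72722754  0.56559574  0.2361441 ] seat err [ 0.26192277 -0.08773514  1.0992949 ]
```

Contact at about the seat, as predicted. Press a touch more, then release.

Request:
{"name": "move_arm", "arguments": {"targets": [[0, 0, 0.0004, 0, 0, 0], [0, 0, 0.0008, 0, 0, 0], [0, 0, 0.0008, 0, 0, 0], [0, 0, 0.0008, 0, 0, 0], [0, 0, 0.0008, 0, 0, 0]]}}

```text
time_s: 10.35
ee_pos: [0.5966, 0.1219, 0.1984]
eef_rot: [2.653, 0.001, 2.974]
force: [-7.7, -8.4, 8.0]
grip_width: 0.0375
```

Request:
{"name": "move_arm", "arguments": {"targets": [[0, 0, 0, 0, 0, 0], [0, 0, 0, 0, 0, 0], [0, 0, 0, 0, 0, 0], [0, 0, 0, 0, 0, 0], [0, 0, 0, 0, 0, 0]], "grip_force": 8}}

```text
time_s: 10.77
ee_pos: [0.5969, 0.1219, 0.1983]
eef_rot: [2.653, 0.002, 2.973]
force: [-4.6, -7.9, 5.5]
grip_width: 0.0381
```

Request:
{"name": "move_arm", "arguments": {"targets": [[0, 0, 0, 0, 0, 0], [0, 0, 0, 0, 0, 0], [0, 0, 0, 0, 0, 0], [0, 0, 0, 0, 0, 0], [0, 0, 0, 0, 0, 0]], "fingers": 0.3}}

```text
time_s: 11.18
ee_pos: [0.5966, 0.1227, 0.1971]
eef_rot: [2.653, 0.0, 2.974]
force: [0.2, -1.0, 0.6]
grip_width: 0.0607
```

Request:
{"name": "move_arm", "arguments": {"targets": [[0, 0, 0, 0, 0, 0], [0, 0, -0.01, 0, 0, 0], [0, 0, -0.03, 0, 0, 0], [0, 0, -0.05, 0, 0, 0], [0, 0, -0.07, 0, 0, 0]]}}

```text
time_s: 11.6
ee_pos: [0.5909, 0.0896, 0.2604]
eef_rot: [2.653, 0.0, 2.974]
force: [0.1, 0.5, 0.3]
grip_width: 0.0614
```

Request:
{"name": "move_arm", "arguments": {"targets": [[0, 0, -0.03, 0, 0, 0], [0, 0, -0.06, 0, 0, 0], [0, 0, -0.09, 0, 0, 0], [0, 0, -0.12, 0, 0, 0], [0, 0, -0.14, 0, 0, 0]]}}

```text
time_s: 12.02
ee_pos: [0.5797, 0.024, 0.386]
eef_rot: [2.653, 0.003, 2.973]
force: [0.7, 0.2, 0.4]
grip_width: 0.0613
```

```bash
python3 - <<'E'
from h import *
import json
o=ctrl.get_obs(); p,R=pose(); print(o["time_s"],o["grip_width"],p,o["force"])
s=ctrl.camera("scene")[:,:,::-1]; cv2.imwrite("pics/s5.png",s); i=ctrl.camera_info("wrist"); w=ctrl.camera("wrist")[:,:,::-1]; cv2.imwrite("pics/w5.png",w)
json.dump({k:np.array(v).tolist() for k,v in i.items()},open("w5.json","w"))
c=np.zeros((560,800,3),np.uint8); c[:,:320]=cv2.resize(s[165:270,290:350],(320,560),interpolation=2); c[:360,320:]=cv2.resize(w,(480,360))
cv2.imwrite("pics/c5.png",c)
E
```

```text
12.0167 0.06134593094034397 [0.57972269 0.02395654 0.3860119 ] [0.74054317 0.19025163 0.36783301]
```

View pics/c5.png

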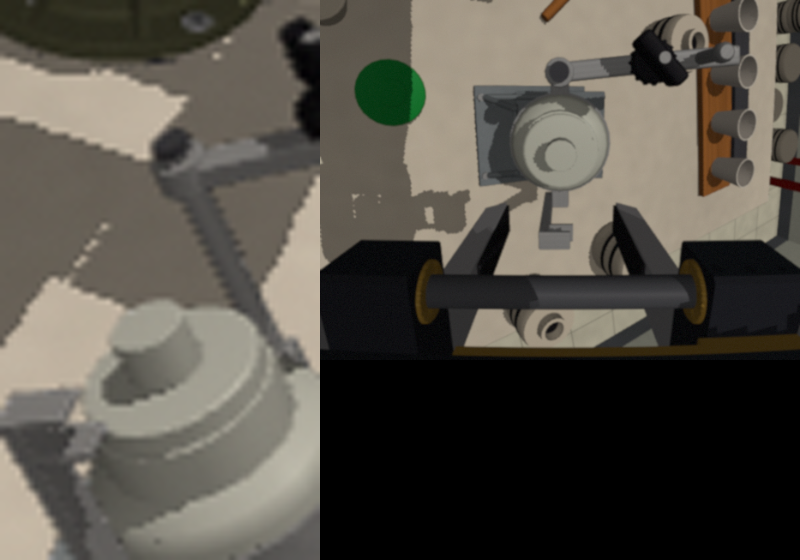

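The lid sits flush in the mouth. Next is the bar, taking the pin with the fingers straddling it along its tangent.

```bash
cat >> h.py <<'E'
M=M+J[:,2]*.0012
def pin(th,h): return M+J@[.146*np.sin(th),.092-.146*np.cos(th),h]
def rel(p):  return J.T@(p-M)
E
python3 - <<'E'
from h import *
import json
i=json.load(open("w5.json")); 
for th in(1.64,1.68,1.72): print(th,proj("wrist",pin(th,.124),i).round(1),pin(th,.124).round(4))
print("post",proj("wrist",M+J@[0,.092,.084],i).round(1),"meas 276.5 81.7 pin 474.8 60.7")
print(tri([ray("wrist",(474.8,60.7),i),ray("wrist",(369.2,85.4),json.load(open("w1.json")))]))
p,R=pose(); print("rel",rel(p).round(4)); T=toolR(0); th=1.683
for h in(.15,.082): print(h,delta(pin(th,h),toolR(th-np.pi),p,T), "shift only",(T.T@(pin(th,h)-p)).round(4))
E
```

```text
1.64 [477.7  69. ] [0.509  0.2166 0.3599]
1.68 [477.8  60.8] [0.5032 0.2171 0.3597]
1.72 [477.6  52.5] [0.4974 0.2174 0.3593]
post [281.2  83.9] meas 276.5 81.7 pin 474.8 60.7
(array([0.50311455, 0.21850602, 0.3562029 ]), [np.float64(0.2), np.float64(0.2)])
rel [ 0.0007 -0.0004  0.2309]
0.15 [ 0.1087  0.1444  0.0809 -0.     -0.      2.7857] shift only [0.1087 0.1444 0.0809]
0.082 [ 0.1087  0.1444  0.1489 -0.     -0.      2.7857] shift only [0.1087 0.1444 0.1489]
```

Request:
{"name": "move_arm", "arguments": {"targets": [[0.022, 0.029, 0, 0, 0, 0.2], [0.044, 0.058, 0, 0, 0, 0.4], [0.066, 0.087, 0, 0, 0, 0.6], [0.088, 0.116, 0, 0, 0, 0.8], [0.1087, 0.1444, 0, 0, 0, 1.0]], "fingers": -0.1}}

```text
time_s: 12.53
ee_pos: [0.4929, 0.1706, 0.4504]
eef_rot: [2.712, -0.24, 2.497]
force: [0.8, -0.0, -0.9]
grip_width: 0.0421
```

Request:
{"name": "move_arm", "arguments": {"targets": [[0, 0, 0.01, 0, 0, 0.2], [0, 0, 0.02, 0, 0, 0.4], [0, 0, 0.03, 0, 0, 0.6], [0, 0, 0.04, 0, 0, 0.8], [0, 0, 0.05, 0, 0, 1.0]]}}

```text
time_s: 12.95
ee_pos: [0.4978, 0.1929, 0.405]
eef_rot: [2.885, -0.42, 1.976]
force: [0.9, -0.4, 0.2]
grip_width: 0.0422
```

Request:
{"name": "move_arm", "arguments": {"targets": [[0, 0, 0.01, 0, 0, 0.2], [0, 0, 0.02, 0, 0, 0.4], [0, 0, 0.0265, 0, 0, 0.6], [0, 0, 0.0265, 0, 0, 0.786], [0, 0, 0.0265, 0, 0, 0.786]]}}

```text
time_s: 13.37
ee_pos: [0.4998, 0.205, 0.3817]
eef_rot: [3.087, -0.485, 1.524]
force: [-0.2, 0.0, 0.3]
grip_width: 0.0419
```

```bash
python3 - <<'E'
from h import *
import json
o=ctrl.get_obs(); p,R=pose(); print(o["time_s"],o["grip_width"],o["qpos"].round(2),rel(p).round(4),rel(pin(1.683,.15)).round(4)); print(delta(pin(1.683,.15),toolR(1.683-np.pi)))
i=ctrl.camera_info("wrist"); w=ctrl.camera("wrist")[:,:,::-1]; cv2.imwrite("pics/w6.png",w)
json.dump({k:np.array(v).tolist() for k,v in i.items()},open("w6.json","w"))
print("head pred",proj("wrist",pin(1.683,.124),i),"tip",proj("wrist",p,i))
E
```

```text
13.3667 0.04187923719468558 [0.09 0.08 1.45 0.47 1.49 0.14] [0.1444 0.1092 0.1494] [0.1451 0.1083 0.15  ]
[ 0.0006  0.0009 -0.0006 -0.0032  0.0006 -0.0099]
head pred [282.55381619 235.30027468] tip [280.93582727 252.25030394]
```

View pics/w6.png

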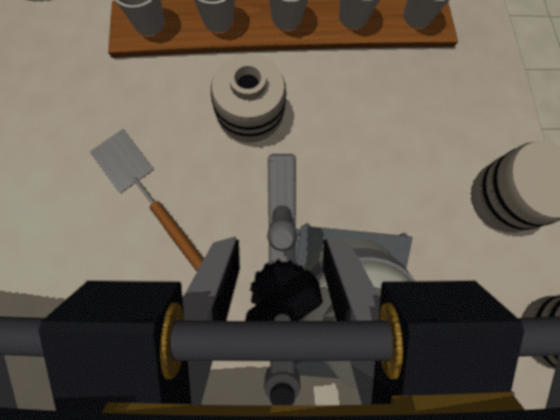

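The pin head at (281,233) is centred between the fingers. Descend and cage it.

Request:
{"name": "move_arm", "arguments": {"targets": [[-0.001, 0, 0.015, 0, 0, 0], [-0.001, 0, 0.03, 0, 0, 0], [-0.001, 0, 0.045, 0, 0, 0], [-0.001, 0, 0.06, 0, 0, 0], [-0.001, 0, 0.068, 0, 0, 0]]}}

```text
time_s: 13.83
ee_pos: [0.5052, 0.2357, 0.3207]
eef_rot: [3.082, -0.485, 1.533]
force: [0.4, -1.0, 0.6]
grip_width: 0.0424
```

Request:
{"name": "move_arm", "arguments": {"targets": [[0, 0, 0, 0, 0, 0], [0, 0, 0, 0, 0, 0], [0, 0, 0, 0, 0, 0], [0, 0, 0, 0, 0, 0], [0, 0, 0, 0, 0, 0]], "fingers": -0.6}}

```text
time_s: 14.25
ee_pos: [0.5057, 0.235, 0.3229]
eef_rot: [3.081, -0.486, 1.53]
force: [0.5, 1.2, 0.4]
grip_width: 0.019
```

```bash
python3 - <<'E'
from h import *
o=ctrl.get_obs(); p,R=pose(); print(o["time_s"],o["grip_width"],J.T@o["force"],rel(p).round(4),rel(pin(1.683,.081)).round(4)); print(delta(pin(1.683,.081),toolR(1.683-np.pi)))
E
```

```text
14.25 0.018982555696974338 [ 1.29976698 -0.25741787 -0.18993427] [0.1438 0.1084 0.0831] [0.1451 0.1083 0.081 ]
[ 0.0013  0.0002  0.0021  0.0022 -0.0003  0.0003]
```

Request:
{"name": "move_arm", "arguments": {"targets": [[0, 0.0075, 0, 0, 0, 0.1], [-0.002, 0.0204, 0, 0, 0, 0.267], [-0.005, 0.0378, 0, 0, 0, 0.5], [-0.0098, 0.0525, 0, 0, 0, 0.7], [-0.016, 0.0665, 0, 0, 0, 0.9]]}}

```text
time_s: 14.67
ee_pos: [0.572, 0.2163, 0.3188]
eef_rot: [-2.955, -0.455, 0.996]
force: [-1.0, -0.1, 0.1]
grip_width: 0.0188
```

```bash
python3 - <<'E'
from h import *
o=ctrl.get_obs(); p,R=pose(); q=rel(p)-[0,.092,0]; print(o["time_s"],o["grip_width"],J.T@o["force"],q.round(4),np.hypot(q[0],q[1]),np.arctan2(q[0],-q[1]), o["qpos"].round(2)); print("tool y ang+pi",np.arctan2(*(J.T@R[:,1])[[1,0]])+np.pi)
E
```

```text
14.6667 0.018762303467074967 [-0.21434943  0.95689656  0.26065648] [ 0.1354 -0.052   0.0829] 0.14502239193871216 1.203902623387096 [0.1  0.27 1.37 0.48 1.38 0.57]
tool y ang+pi 1.2068930570454561
```

Request:
{"name": "move_arm", "arguments": {"targets": [[-0.0008, 0.0153, 0, 0, 0, 0.2], [-0.0032, 0.0304, 0, 0, 0, 0.4], [-0.0071, 0.0451, 0, 0, 0, 0.6], [-0.0126, 0.0594, 0, 0, 0, 0.8], [-0.0196, 0.073, 0, 0, 0, 1.0]]}}

```text
time_s: 15.08
ee_pos: [0.626, 0.1672, 0.2977]
eef_rot: [-2.751, -0.301, 0.455]
force: [-0.4, -0.5, -1.0]
grip_width: 0.019
```

Request:
{"name": "move_arm", "arguments": {"targets": [[-0.0008, 0.0153, 0, 0, 0, 0.2], [-0.0032, 0.0304, 0, 0, 0, 0.4], [-0.0063, 0.0427, 0, 0, 0, 0.567], [-0.0098, 0.0525, 0, 0, 0, 0.7], [-0.0126, 0.0594, 0, 0, 0, 0.8]]}}

```text
time_s: 15.5
ee_pos: [0.6453, 0.1149, 0.2719]
eef_rot: [-2.668, -0.123, 0.067]
force: [0.3, -1.7, -0.8]
grip_width: 0.0185
```

```bash
python3 - <<'E'
from h import *
o=ctrl.get_obs(); p,R=pose(); q=rel(p)-[0,.092,0]; print(o["time_s"],o["grip_width"],J.T@o["force"],q.round(4),np.hypot(q[0],q[1]),np.arctan2(q[0],-q[1]), o["qpos"].round(2)); print("tool y ang+pi",np.arctan2(*(J.T@R[:,1])[[1,0]])+np.pi)
E
```

```text
15.5 0.018491830970519308 [-1.8605487  -0.56914904  0.0615796 ] [ 0.0359 -0.1413  0.0826] 0.14579244421360407 0.2485973696825452 [-0.08  0.45  1.24  0.49  1.42  1.33]
tool y ang+pi 0.26430318262204544
```

Request:
{"name": "move_arm", "arguments": {"targets": [[-0.0004, 0.0102, 0, 0, 0, 0.133], [-0.0014, 0.0203, 0, 0, 0, 0.267], [-0.0025, 0.027, 0, 0, 0, 0.36], [-0.0039, 0.0335, 0, 0, 0, 0.44], [-0.0053, 0.039, 0, 0, 0, 0.517]]}}

```text
time_s: 15.92
ee_pos: [0.6444, 0.0809, 0.254]
eef_rot: [-2.652, 0.002, -0.172]
force: [0.1, 16.0, 6.0]
grip_width: 0.0201
```

Request:
{"name": "move_arm", "arguments": {"targets": [[0, 0.001, 0, 0, 0, 0], [0, 0.002, 0, 0, 0, 0], [0, 0.003, 0, 0, 0, 0], [0, 0.003, 0, 0, 0, 0], [0, 0.003, 0, 0, 0, 0]]}}

```text
time_s: 16.33
ee_pos: [0.6444, 0.081, 0.2542]
eef_rot: [-2.649, -0.001, -0.168]
force: [5.4, 15.9, 3.3]
grip_width: 0.0199
```

```bash
python3 - <<'E'
from h import *
o=ctrl.get_obs(); p,R=pose(); q=rel(p)-[0,.092,0]; print(o["time_s"],o["grip_width"],J.T@o["force"],q.round(4),np.hypot(q[0],q[1]),np.arctan2(q[0],-q[1]), o["qpos"].round(2)); print("tool y ang+pi",np.arctan2(*(J.T@R[:,1])[[1,0]])+np.pi)
E
```

```text
16.3333 0.019945780857921515 [16.19791886 -2.66640394 -4.91718785] [-0.0021 -0.146   0.0828] 0.14605590289576856 -0.014071712936888092 [-0.13  0.46  1.27  0.5   1.42  1.53]
tool y ang+pi 0.0006392563398138762
```

The bar is hard against its stop. Release, lift and look at the knob.

Request:
{"name": "move_arm", "arguments": {"targets": [[0, -0.0045, 0, 0, 0, 0], [0, -0.0045, 0, 0, 0, 0], [0, -0.0045, 0, 0, 0, 0], [0, -0.0045, 0, 0, 0, 0], [0, -0.0045, 0, 0, 0, 0]], "fingers": -0.1}}

```text
time_s: 16.75
ee_pos: [0.6446, 0.0824, 0.2546]
eef_rot: [-2.653, 0.001, -0.17]
force: [-0.1, -0.1, -1.0]
grip_width: 0.0426
```

Request:
{"name": "move_arm", "arguments": {"targets": [[0, 0, -0.02, 0, 0, 0], [0, 0, -0.045, 0, 0, 0], [0, 0, -0.08, 0, 0, 0], [0, 0, -0.11, 0, 0, 0], [0, 0, -0.14, 0, 0, 0]]}}

```text
time_s: 17.17
ee_pos: [0.6332, 0.0171, 0.3798]
eef_rot: [-2.653, 0.0, -0.17]
force: [0.1, -0.1, 1.0]
grip_width: 0.0424
```

```bash
python3 - <<'E'
from h import *
import json
o=ctrl.get_obs(); p,R=pose(); print(o["time_s"],o["grip_width"],rel(p).round(4),o["force"])
i=ctrl.camera_info("wrist"); w=ctrl.camera("wrist")[:,:,::-1]; cv2.imwrite("pics/w7.png",w)
json.dump({k:np.array(v).tolist() for k,v in i.items()},open("w7.json","w"))
print("knob top",proj("wrist",M+J@[0,0,.122],i),"jx",proj("wrist",M+J@[.028,0,.122],i),"pin",proj("wrist",pin(0,.124),i))
s=ctrl.camera("scene")[:,:,::-1]
cv2.imwrite("pics/s7.png",s)
c=np.zeros((420,800,3),np.uint8); c[:,:560]=w; c[:,560:]=cv2.resize(s[170:275,290:350],(240,420),interpolation=2); cv2.imwrite("pics/c7.png",c)
E
```

```text
17.1667 0.04238802167189894 [-0.0004 -0.0537  0.2242] [ 0.06398751 -0.06782803  0.96439371]
knob top [279.10523915 270.56544154] jx [244.39862204 270.57229629] pin [278.90156981 206.16678014]
```

View pics/c7.png

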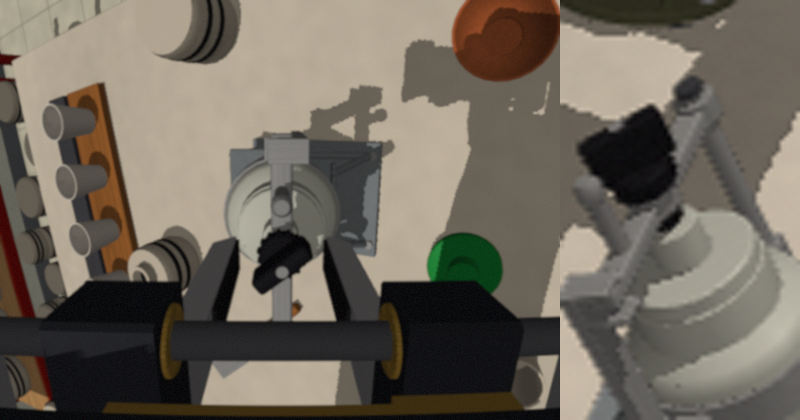

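The bar is in the keeper over the seated lid. The knob axis is at (282,271) and the grip runs from lower left to upper right. I'll get its angle from the black mask.

```bash
python3 - <<'E'
from h import *
import json
i=json.load(open("w7.json")); w=cv2.imread("pics/w7.png").astype(int)
g=w.max(2)
for y in range(222,304,2): print(y,"".join("#" if v<28 else "+" if v<45 else "." for v in g[y,240:330]))
a=np.linspace(0,2*np.pi,73); C=np.c_[np.cos(a),np.sin(a),0*a]
for z in(.09,.07): u=np.array([proj("wrist",M+J@(.021*c+[0,0,z]),i) for c in C]); print("hub",z,u.min(0),u.max(0))
E
```

```text
222 ..........................................................................................
224 ..........................................................................................
226 ..........................................................................................
228 ..........................................................................................
230 .....................................+##+......+++........................................
232 ..................................+###############++......................................
234 .............................########################+....................................
236 ............................+##############################++.............................
238 ...........................#####################################+.........................
240 ......................+###########################################..................+++...
242 ......................##############################################................+##+..
244 ......................#############################
[... 2224 characters left out ...]

292 .....................##+..................................................................
294 ..........................................................................................
296 ..........................................................................................
298 ..........................................................................................
300 ..........................................................................................
302 ..........................................................................................
hub 0.09 [255.64244912 233.40753054] [302.9114975  277.68051235]
hub 0.07 [257.02519274 226.67313268] [301.71045419 268.77789488]
```

Request:
{"name": "move_arm", "arguments": {"targets": [[-0.018, 0, 0, 0, 0, -0.2], [-0.036, 0, 0, 0, 0, -0.4], [-0.0537, 0, 0, 0, 0, -0.6], [-0.0537, 0, 0, 0, 0, -0.8], [-0.0537, 0, 0, 0, 0, -1.0]]}}

```text
time_s: 17.68
ee_pos: [0.58, 0.0273, 0.3781]
eef_rot: [-2.711, -0.238, 0.307]
force: [-0.2, 0.8, 0.3]
grip_width: 0.0422
```

Request:
{"name": "move_arm", "arguments": {"targets": [[0, 0, 0, 0, 0, -0.2], [0, 0, 0, 0, 0, -0.4], [0, 0, 0, 0, 0, -0.6], [0, 0, 0, 0, 0, -0.8], [0, 0, 0, 0, 0, -1.0]]}}

```text
time_s: 18.1
ee_pos: [0.5806, 0.0272, 0.3774]
eef_rot: [-2.882, -0.419, 0.827]
force: [0.5, -0.6, 0.8]
grip_width: 0.042
```

Request:
{"name": "move_arm", "arguments": {"targets": [[0, 0, 0, 0, 0, -0.2], [0, 0, 0, 0, 0, -0.4], [0, 0, 0, 0, 0, -0.6], [0, 0, 0, 0, 0, -0.8], [0, 0, 0, 0, 0, -1.0]]}}

```text
time_s: 18.52
ee_pos: [0.5806, 0.0272, 0.3774]
eef_rot: [3.141, -0.489, 1.406]
force: [-0.4, 0.4, 0.1]
grip_width: 0.0425
```

Request:
{"name": "move_arm", "arguments": {"targets": [[0, 0, 0, 0, 0, -0.2], [0, 0, 0, 0, 0, -0.4], [0, 0, 0, 0, 0, -0.6], [0, 0, 0, 0, 0, -0.8], [0, 0, 0, 0, 0, -1.0]]}}

```text
time_s: 18.93
ee_pos: [0.5806, 0.0272, 0.3774]
eef_rot: [2.881, -0.418, 1.985]
force: [0.8, 0.1, 0.4]
grip_width: 0.0424
```

Request:
{"name": "move_arm", "arguments": {"targets": [[0, 0, 0, 0, 0, -0.1], [0, 0, 0, 0, 0, -0.2], [0, 0, 0, 0, 0, -0.2], [0, 0, 0, 0, 0, -0.2], [0, 0, 0, 0, 0, -0.2]]}}

```text
time_s: 19.35
ee_pos: [0.5806, 0.0271, 0.3779]
eef_rot: [2.84, -0.391, 2.088]
force: [0.2, 0.0, -0.5]
grip_width: 0.0425
```

```bash
python3 - <<'E'
from h import *
import json
o=ctrl.get_obs(); p,R=pose(); print(o["time_s"],o["grip_width"],rel(p).round(4),o["force"],o["qpos"].round(2)); print("tool y deg",np.degrees(np.arctan2(*(J.T@R[:,1])[[1,0]])))
i=ctrl.camera_info("wrist"); w=ctrl.camera("wrist")[:,:,::-1]; cv2.imwrite("pics/w8.png",w)
json.dump({k:np.array(v).tolist() for k,v in i.items()},open("w8.json","w"))
k=proj("wrist",M+J@[0,0,.122],i); print("knob top",k,"tip",proj("wrist",p,i), "px/28mm",proj("wrist",M+J@[0,0,.122]+.028*R[:,0],i)-k)
x,y=k.astype(int); print(x-70,y-60); cv2.imwrite("pics/c8.png",cv2.resize(np.clip(w[max(y-60,0):y+60,x-70:x+70]*1.6,0,255).astype(np.uint8),None,fx=5,fy=5,interpolation=2))
E
```

```text
19.35 0.042471368364851145 [-3.00e-04 -2.00e-04  2.22e-01] [ 0.24472243  0.0230173  -0.52720734] [-0.24  0.28  1.22  0.49  1.66 -0.66]
tool y deg -54.217191611112945
knob top [281.61692994 204.83882971] tip [282.00827344 252.59367557] px/28mm [ 3.10304236e-02 -3.64348915e+01]
211 144
```

View pics/c8.png

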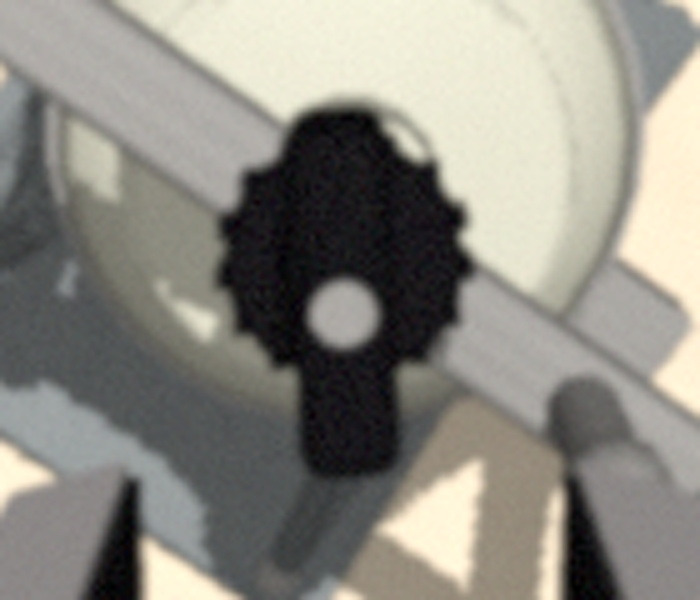

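Close view: the grip is nearly parallel to tool x, about 2.7° off, with its axis dot at (280,207), about 1.5 mm from prediction. Align, descend and pinch.

Request:
{"name": "move_arm", "arguments": {"targets": [[-0.001, -0.001, 0.02, 0, 0, -0.09], [-0.001, -0.001, 0.045, 0, 0, -0.09], [-0.001, -0.001, 0.07, 0, 0, -0.09], [-0.001, -0.001, 0.09, 0, 0, -0.09], [-0.001, -0.001, 0.1, 0, 0, -0.09]]}}

```text
time_s: 19.82
ee_pos: [0.5876, 0.0731, 0.287]
eef_rot: [2.824, -0.378, 2.137]
force: [0.1, -0.2, -0.4]
grip_width: 0.0424
```

Request:
{"name": "move_arm", "arguments": {"targets": [[0, 0, 0.01, 0, 0, 0], [0, 0, 0.02, 0, 0, 0], [0, 0, 0.026, 0, 0, 0], [0, 0, 0.026, 0, 0, 0], [0, 0, 0.026, 0, 0, 0]]}}

```text
time_s: 20.23
ee_pos: [0.5903, 0.0841, 0.2669]
eef_rot: [2.821, -0.375, 2.138]
force: [0.0, 0.7, 0.7]
grip_width: 0.0425
```

Request:
{"name": "move_arm", "arguments": {"targets": [[0, 0, 0, 0, 0, 0], [0, 0, 0, 0, 0, 0], [0, 0, 0, 0, 0, 0], [0, 0, 0, 0, 0, 0], [0, 0, 0, 0, 0, 0]], "fingers": -1, "grip_force": 12}}

```text
time_s: 20.65
ee_pos: [0.5899, 0.0839, 0.2666]
eef_rot: [2.822, -0.376, 2.138]
force: [-2.2, -1.7, 2.6]
grip_width: 0.0161
```

```bash
cat >> h.py <<'E'
def st():
    o=ctrl.get_obs(); p,R=pose(); print(round(o["time_s"],2),"w",round(o["grip_width"],4),"Fjar",(J.T@o["force"]).round(2),"Mjar",(J.T@o["moment"]).round(3),"rel mm",(rel(p)*1000).round(1),"yaw deg",np.degrees(np.arctan2(*(J.T@R[:,1])[[1,0]])).round(2),"q6",round(o["qpos"][5],3))
E
python3 -c "from h import *; st()"
```

```text
20.65 w 0.0161 Fjar [-0.58  1.89  3.27] Mjar [ 0.344  0.477 -0.132] rel mm [-1.8  0.2 96.6] yaw deg -51.41 q6 -0.728
```

Request:
{"name": "move_arm", "arguments": {"targets": [[0, 0, 0, 0, 0, 0], [0, 0, 0, 0, 0, 0], [0, 0, 0, 0, 0, 0.03], [0, 0, 0, 0, 0, 0.1], [0, 0, 0, 0, 0, 0.2]], "grip_force": 50}}

```text
time_s: 21.07
ee_pos: [0.5899, 0.0839, 0.2666]
eef_rot: [2.864, -0.407, 2.029]
force: [-5.8, -3.9, 2.4]
grip_width: 0.016
```

```bash
python3 -c "from h import *; st()"
```

```text
21.07 w 0.016 Fjar [-3.15  5.05  4.38] Mjar [0.909 0.899 0.215] rel mm [-1.8  0.2 96.7] yaw deg -57.47 q6 -0.623
```

Request:
{"name": "move_arm", "arguments": {"targets": [[0, 0, 0, 0, 0, 0.1], [0, 0, 0, 0, 0, 0.2], [0, 0, 0, 0, 0, 0.3], [0, 0, 0, 0, 0, 0.4], [0, 0, 0, 0, 0, 0.5]]}}

```text
time_s: 21.48
ee_pos: [0.5896, 0.0838, 0.2665]
eef_rot: [2.985, -0.464, 1.745]
force: [-7.1, -4.6, 2.4]
grip_width: 0.0156
```

```bash
python3 -c "from h import *; st()"
```

```text
21.48 w 0.0156 Fjar [-3.97  6.28  4.81] Mjar [1.358 1.026 0.255] rel mm [-1.9  0.4 96.6] yaw deg -72.54 q6 -0.36
```

Request:
{"name": "move_arm", "arguments": {"targets": [[0, 0, 0, 0, 0, 0.08], [0, 0, 0, 0, 0, 0.16], [0, 0, 0, 0, 0, 0.24], [0, 0, 0, 0, 0, 0.32], [0, 0, 0, 0, 0, 0.4]]}}

```text
time_s: 21.9
ee_pos: [0.5895, 0.0838, 0.2665]
eef_rot: [3.092, -0.485, 1.512]
force: [-10.5, -5.3, 4.8]
grip_width: 0.0156
```

```bash
python3 -c "from h import *; st()"
```

```text
21.9 w 0.0156 Fjar [-3.89  9.5   7.5 ] Mjar [1.76  1.081 0.237] rel mm [-1.9  0.6 96.7] yaw deg -84.5 q6 -0.151
```

Request:
{"name": "move_arm", "arguments": {"targets": [[0, 0, 0, 0, 0, 0.03], [0, 0, 0, 0, 0, 0.06], [0, 0, 0, 0, 0, 0.09], [0, 0, 0, 0, 0, 0.12], [0, 0, 0, 0, 0, 0.12]]}}

```text
time_s: 22.32
ee_pos: [0.5894, 0.0838, 0.2665]
eef_rot: [3.125, -0.487, 1.442]
force: [-9.0, -5.1, 3.2]
grip_width: 0.0156
```

```bash
python3 -c "from h import *; st()"
```

```text
22.32 w 0.0156 Fjar [-4.27  7.98  5.9 ] Mjar [1.768 1.126 0.281] rel mm [-1.9  0.7 96.7] yaw deg -88.04 q6 -0.089
```

Request:
{"name": "move_arm", "arguments": {"targets": [[0, 0, 0, 0, 0, 0.03], [0, 0, 0, 0, 0, 0.06], [0, 0, 0, 0, 0, 0.09], [0, 0, 0, 0, 0, 0.12], [0, 0, 0, 0, 0, 0.12]]}}

```text
time_s: 22.73
ee_pos: [0.5893, 0.0838, 0.2665]
eef_rot: [-3.125, -0.487, 1.37]
force: [-10.4, -4.8, 4.4]
grip_width: 0.0155
```

```bash
python3 -c "from h import *; st()"
```

```text
22.73 w 0.0155 Fjar [-3.62  9.45  6.95] Mjar [1.939 1.166 0.185] rel mm [-2.   0.7 96.7] yaw deg -91.65 q6 -0.026
```

Request:
{"name": "move_arm", "arguments": {"targets": [[0, 0, 0, 0, 0, 0.03], [0, 0, 0, 0, 0, 0.06], [0, 0, 0, 0, 0, 0.09], [0, 0, 0, 0, 0, 0.12], [0, 0, 0, 0, 0, 0.12]]}}

```text
time_s: 23.15
ee_pos: [0.5893, 0.0838, 0.2665]
eef_rot: [-3.091, -0.485, 1.3]
force: [-10.8, -5.7, 4.3]
grip_width: 0.0157
```

```bash
python3 -c "from h import *; st()"
```

```text
23.15 w 0.0157 Fjar [-4.53  9.69  7.25] Mjar [2.032 1.141 0.297] rel mm [-1.9  0.8 96.7] yaw deg -95.24 q6 0.037
```

Request:
{"name": "move_arm", "arguments": {"targets": [[0, 0, 0, 0, 0, 0.03], [0, 0, 0, 0, 0, 0.06], [0, 0, 0, 0, 0, 0.09], [0, 0, 0, 0, 0, 0.12], [0, 0, 0, 0, 0, 0.12]]}}

```text
time_s: 23.57
ee_pos: [0.5892, 0.0839, 0.2665]
eef_rot: [-3.058, -0.481, 1.229]
force: [-12.3, -5.1, 5.1]
grip_width: 0.0157
```

```bash
python3 -c "from h import *; st()"
```

```text
23.57 w 0.0157 Fjar [-3.81 11.27  7.85] Mjar [2.066 1.166 0.216] rel mm [-1.9  0.8 96.7] yaw deg -98.85 q6 0.1
```

Request:
{"name": "move_arm", "arguments": {"targets": [[0, 0, 0, 0, 0, 0.03], [0, 0, 0, 0, 0, 0.06], [0, 0, 0, 0, 0, 0.09], [0, 0, 0, 0, 0, 0.12], [0, 0, 0, 0, 0, 0.12]]}}

```text
time_s: 23.98
ee_pos: [0.5891, 0.0839, 0.2665]
eef_rot: [-3.025, -0.475, 1.158]
force: [-12.9, -5.7, 4.9]
grip_width: 0.0156
```

```bash
python3 -c "from h import *; st()"
```

```text
23.98 w 0.0156 Fjar [-4.55 11.78  7.97] Mjar [ 2.211  1.106 -0.156] rel mm [-1.9  0.9 96.7] yaw deg -102.48 q6 0.163
```

The torque about the screw axis reversed from +0.2–0.3 to −0.16 N·m while turning clockwise, which means the clutch passed its crest. I'll check it with the arm held still.

Request:
{"name": "move_arm", "arguments": {"targets": [[0, 0, 0, 0, 0, 0], [0, 0, 0, 0, 0, 0], [0, 0, 0, 0, 0, 0], [0, 0, 0, 0, 0, 0], [0, 0, 0, 0, 0, 0]]}}

```text
time_s: 24.4
ee_pos: [0.5892, 0.0839, 0.2665]
eef_rot: [-3.026, -0.475, 1.159]
force: [-12.3, -5.8, 4.3]
grip_width: 0.0156
```

```bash
python3 -c "from h import *; st()"
```

```text
24.4 w 0.0156 Fjar [-4.88 11.14  7.43] Mjar [ 2.212  1.083 -0.11 ] rel mm [-1.9  0.9 96.7] yaw deg -102.42 q6 0.162
```

Request:
{"name": "move_arm", "arguments": {"targets": [[0, 0, 0, 0, 0, 0.03], [0, 0, 0, 0, 0, 0.06], [0, 0, 0, 0, 0, 0.09], [0, 0, 0, 0, 0, 0.09], [0, 0, 0, 0, 0, 0.09]]}}

```text
time_s: 24.82
ee_pos: [0.5891, 0.0839, 0.2665]
eef_rot: [-3.002, -0.469, 1.106]
force: [-12.6, -4.0, 4.6]
grip_width: 0.016
```

```bash
python3 -c "from h import *; st()"
```

```text
24.82 w 0.016 Fjar [-3.16 11.78  6.93] Mjar [ 2.247  1.13  -0.218] rel mm [-1.9  0.9 96.7] yaw deg -105.13 q6 0.209
```

Request:
{"name": "move_arm", "arguments": {"targets": [[0, 0, 0, 0, 0, 0.03], [0, 0, 0, 0, 0, 0.06], [0, 0, 0, 0, 0, 0.09], [0, 0, 0, 0, 0, 0.12], [0, 0, 0, 0, 0, 0.12]]}}

```text
time_s: 25.23
ee_pos: [0.5891, 0.0839, 0.2665]
eef_rot: [-2.97, -0.459, 1.036]
force: [-12.6, -5.4, 5.1]
grip_width: 0.0155
```

```bash
python3 -c "from h import *; st()"
```

```text
25.23 w 0.0155 Fjar [-4.12 11.53  7.99] Mjar [2.317 1.139 0.177] rel mm [-1.9  1.  96.7] yaw deg -108.75 q6 0.273
```

The torque is back to screw friction at +0.18 N·m, so the clutch sits in its first notch: one click. Stop, release and withdraw.

Request:
{"name": "move_arm", "arguments": {"targets": [[0, 0, 0, 0, 0, 0], [0, 0, 0, 0, 0, 0], [0, 0, 0, 0, 0, 0], [0, 0, 0, 0, 0, 0], [0, 0, 0, 0, 0, 0]], "grip_force": 5}}

```text
time_s: 25.65
ee_pos: [0.5892, 0.0843, 0.2665]
eef_rot: [-2.971, -0.46, 1.037]
force: [-10.7, -3.2, 4.5]
grip_width: 0.0165
```

Request:
{"name": "move_arm", "arguments": {"targets": [[0, 0, 0, 0, 0, 0], [0, 0, 0, 0, 0, 0], [0, 0, 0, 0, 0, 0], [0, 0, 0, 0, 0, 0], [0, 0, 0, 0, 0, 0]], "fingers": -0.1}}

```text
time_s: 26.07
ee_pos: [0.5902, 0.0842, 0.2665]
eef_rot: [-2.973, -0.461, 1.037]
force: [0.3, -0.4, 0.1]
grip_width: 0.0418
```

Request:
{"name": "move_arm", "arguments": {"targets": [[0, 0, -0.02, 0, 0, 0], [0, 0, -0.045, 0, 0, 0], [0, 0, -0.08, 0, 0, 0], [0, 0, -0.11, 0, 0, 0], [0, 0, -0.126, 0, 0, 0]]}}

```text
time_s: 26.48
ee_pos: [0.5803, 0.0246, 0.3811]
eef_rot: [-2.977, -0.462, 1.038]
force: [-0.3, 0.6, 0.1]
grip_width: 0.0418
```

Request:
{"name": "move_arm", "arguments": {"targets": [[0, 0, 0, 0, 0, 0], [0, 0, 0, 0, 0, 0], [0, 0, 0, 0, 0, 0], [0, 0, 0, 0, 0, 0], [0, 0, 0, 0, 0, 0]]}}

```text
time_s: 26.9
ee_pos: [0.5802, 0.0264, 0.3766]
eef_rot: [-2.971, -0.46, 1.037]
force: [0.2, 0.2, 0.2]
grip_width: 0.0421
```

```bash
python3 - <<'E'
from h import *
st()
w=ctrl.camera("wrist")[:,:,::-1]; s=ctrl.camera("scene")[:,:,::-1]
c=np.zeros((420,800,3),np.uint8); c[:,:400]=cv2.resize(np.clip(w[100:310,180:380]*1.5,0,255).astype(np.uint8),(400,420)); c[:,400:]=cv2.resize(s[165:270,275:375],(400,420),interpolation=2); cv2.imwrite("pics/c9.png",c)
E
```

```text
26.9 w 0.0421 Fjar [ 0.32 -0.16  0.04] Mjar [ 0.077  0.245 -0.012] rel mm [-1.600e+00  2.000e-01  2.211e+02] yaw deg -108.72 q6 0.292
```

View pics/c9.png

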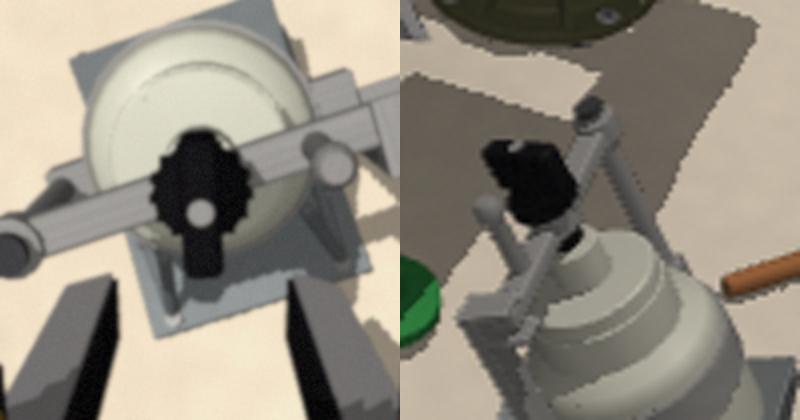

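Everything agrees. The lid is flush, the bar is in the keeper, and the knob stayed put on release, as it should in a notch. Nothing is touching, so I'll hand in.

```bash
python3 -c "
from station import ctrl
print(ctrl.hand_in())"
```

```text
the job is handed in; nothing more can be done
None
```

The jar is closed and the job is handed in, at about 27 s of the 72 s allowed. The hand-in gives no verdict, so what follows rests on my own checks.

- **Lid:** I lifted the larger lid by its boss and lowered it along the jar's axis. It met no resistance until it touched the rim at about the expected depth. The pictures after release show it flush in the mouth.
- **Clamp bar:** I swung it closed with the fingers around its pin until it pressed 16 N against its stop. The last pictures show it in the keeper, over the lid.
- **Knob:** I turned it about 57° clockwise. The torque ran at 0.2–0.3 N·m, reversed to about −0.2 N·m, then came back to +0.18 N·m, and I stopped there. I read that as exactly one click, with the screw about 0.1 rad short of home, which is inferred from the turn angle, not seen. The knob did not move when I let go.
- **At the end:** the gripper was clear of everything, with no force on it. I did not measure the other objects again, but nothing I did came near them.

**Disagreements:**
- The jar's heading measured about 1.40 rad, where the brief says 0.3 to 0.95. Every view and contact agreed with 1.40.
- The 0.4 N·m torque peak did not show in my readings, taken about every 3.6°; the highest was 0.30. The torque reversal is the evidence for the click.
- I viewed 13 pictures, three over the budget of 10.

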